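# Ready the laptop place for the kit-building lesson

### The arm

A 6-joint arm with a two-finger parallel gripper is mounted at the origin on the work surface. World frame = base frame: x ahead of the robot, y to its left, z up, the work surface at z = 0. Lengths are in m, angles in rad, forces in N, time in s.
With the tool pointing down it reaches from about 0.35 to 0.875 m from the base axis. Payload 4.2 kg.
Tool frame: the origin (TCP) lies between the finger pads; the fingertips stand tcp_to_tips ahead of it and the grasp point (between the pads) lies 5 mm behind it (tcp_to_tips is the distance from the TCP to the fingertips, in m); z points along the fingers, y is the line along which they close (so a half turn about z gives the same grasp; the last joint's range is limited). The gripper opens to 87 mm and grips with 3 to 60 N. Pads are 19 mm wide; open, the fingers measure 117 mm over their backs; the gripper's body (75 mm by 190 mm) begins 51 mm behind the grasp point.
Start: joints at [-0.973, 0.385, 0.008, 0, -1.194, -0.259], TCP at [0.208, -0.589, 0.237] pointing down, gripper open.
Joint ranges: [-3.14, 3.14], [-1.21, 2.06], [-1.07, 1.41], [-3.16, 2.05], [-2.99, -0.16], [-3.1, 3.1]. Speed limits (rad/s): [2.79, 2.79, 3.14, 3.14, 3.14, 3.14].

### API

Orientations are given as [roll, pitch, yaw] about the fixed x, y, z axes, in that order (R = Rz(yaw) Ry(pitch) Rx(roll)).
In Python, from cell import * gives the robot as it stands. The module is installed in compiled form; this text tells all that it offers.
- The arm moves only by the tool move_arm, never from a script. Its argument "commands" is a list of rows, each a list of 3 entries, a list of its own where there are three numbers: the closure, from -1 (fully open) to 1 (shut), then the shift along the tool's x, y, z in units of 40 mm (1.0 is 40 mm), then the turn, a rotation vector about the tool's x, y, z in units of 6 degrees (1.0 is 6 degrees). In form: [[jaw, [dx, dy, dz], [rx, ry, rz]], ...]. A call has 1 to 10 rows; each row shifts and turns the commanded pose from where the row before left it, along the tool's axes as they then stand; what a row does not reach is not made up. A row lasts 1/12 s, in which the tool goes at most 41.7 mm and 7.16 degrees, less where a joint would pass 70% of its speed; a pose out of reach is approached as far as the arm can. A call is refused whole if a number of a shift passes 1 or a number of a turn 1, either way. A call with a gripper value outside its range is refused whole. The fingers move at their own pace and stop on an object; the grip force is fixed at half the most. Time passes only in rows, so rows that do not move let the fingers close. It gives the time, the measured TCP pose, the force, the opening and the grip force at its end, in the units of the state.
- get_obs(): the state, without advancing time (a new reading comes with each control period).
- grab_frame(name): name is "scene" or "top" or "wrist"; returns (picture, depth): 420x560x3 uint8, red, green, blue; 420x560 float32, m along the optical axis (not along the pixel's ray), 0 where there is no reading.
- get_calibration(name): a dict with "fx", "fy", "cx", "cy" (pixels), "rvec" (rotation vector, rad) and "tvec" (3), from world to camera coordinates, as OpenCV has them. Camera axes: x right, y down, z forward; pixel columns grow to the right and rows downward; lengths in m; the calibration is good to about 2 mm. A picture is of the moment at which its call begins: read the wrist's pose just before it. get_calibration takes no time and is no camera call; for the wrist camera it gives the pose at the moment of the call.
- close_job(): hands the job in; it is judged then, once.
The state is a dict: "clock": time; "qpos": joint angles; "qvel": joint speeds; "tau": joint torques, N m; "ee_pos": TCP position; "ee_rot": TCP orientation; "wrist_force": force on the tool from outside, world axes, zero at the start; "torque": the same for the moment, N m; "opening": opening from 0.0 (shut) to 1.0 (fully open); "grip_force": force on a finger pad.
Only numpy, scipy, OpenCV 4.12 (cv2) and the standard library are available. Lean on these libraries where they do the work, as an engineer would, in place of code of your own. Each camera call takes 0.05 s, during which the arm holds its last target. There are 200 camera calls.

### The job

Get this laptop place ready for the lesson: first move everything that lies on the closed laptop into the white desk tray, and only then raise the screen to 100 degrees open and leave it there. The mug and the mouse are in each other's place: have the mug end up standing upright on the cork coaster, wholly on it, and the mouse lying in the middle of the mouse mat. Do not shift the glue bottle, the pencil pot or the plywood sheets.

Things in the scene. Friction and masses are not known exactly. Their poses are not given: they have to be found in the camera images.
- laptop: base of a grey rugged school laptop with black rubber parts, 195 mm deep (its x) by 290 mm wide (its y); shut, its flat lid's top is 36 mm above the desk. Origin on the desk under its middle; its x points away from its user to the hinge side, z up. Fixed, it does not slide
- hinge (a point): middle of the screen's hinge line, at the laptop's far edge, 95.5 mm from its middle along the laptop's +x and 30 mm above the desk; the line runs along the laptop's y. Axes as the laptop's
- screen (a joint): opening angle of the screen lid in rad: 0 shut, 1.571 upright, 1.745 is 100 degrees, stop at 2.35. Stiff: it stays at any angle; lifting at the handle takes 5 to 8 N. The lid is a plate 190 mm long from the hinge line, 290 mm wide, 12 mm thick (the hinge line is in its mid-plane)
- handle (a point): middle of the straight bar of the black carrying handle moulded on the lid's front edge, 228 mm from the hinge line, in the lid's mid-plane (30 mm above the desk when shut). The bar is round, 12 mm thick, straight for 112 mm along the laptop's y, open underneath; 32 mm free between the bar and the lid's edge. It moves with the lid; its axes are the lid's (x from handle to hinge)
- tray: white open desk tray, 270 mm (its x) by 250 mm (its y), 40 mm high, walls and floor 5 mm; stands left or right of the laptop, fixed. Origin under its middle, z up
- mat: square dark mouse mat, 160 by 160 mm, 3 mm thick, fixed on the desk on the other side of the laptop. Origin under its middle, x along an edge, roughly away from the robot, z up
- coaster: round cork coaster, 100 mm across, 4 mm thick, fixed on the desk just beyond the mat. Origin under its middle, z up
- mug: white mug, 62 mm across, 80 mm tall, with an ear-shaped handle on its +y side reaching 68 mm from the axis, straight-sided; stands on the mat at the start. Origin at the centre of its underside, z up
- mouse: dark computer mouse, 100 mm long (its x), 56 mm wide (its y; 50 mm in its upper half), 33 mm high; lies on the coaster at the start. Origin at the centre of its underside, z up
- kit_box: closed cardboard box, 54 mm (its x) by 95 mm (its y), 34 mm high; may lie on the laptop's lid, may be absent. Origin at the centre of its underside, z up
- stapler: black desk stapler, 100 mm long (its y), 45 mm high; foot 32 mm wide, upper arm 26 mm wide (its x) between heights 24 and 44 mm; may lie on the lid, may be absent. Origin at the centre of its underside, z up
- tape: roll of masking tape lying flat, 62 mm outside, 44 mm hole, 30 mm high; may lie on the lid, may be absent. Origin at the centre of its underside, z up
- gearbox: half-built plywood gearbox, looks open but grip it from outside only, 50 mm (its x) by 80 mm (its y), 42 mm high; may lie on the lid, may be absent. Origin at the centre of its underside, z up
- glue: white glue bottle, 54 mm across, 150 mm tall, beyond the work; to be left alone. Origin at the centre of its underside
- pencil_pot: dark steel pot of pencils, 72 mm across, pot 95 mm, pencils to 185 mm tall, beyond the work; to be left alone. Origin at the centre of its underside
- ply_sheets: stack of laser-cut plywood sheets, 144 by 205 mm, 14 mm high, beyond the laptop; to be left alone. Origin at the centre of its underside
Things that resemble listed ones, but are neither listed nor needed, are in the scene too. Several things have the shape of the mug; the one meant has the colours described above.

How it is judged:
On the way, in this order (a step that is already met when the one before it is completed fails the run):
1. with the screen still shut, everything that lay on it is in the tray (x of kit_box in the frame of tray between -0.125 and 0.125 m and y of kit_box in the frame of tray between -0.115 and 0.115 m and z of each of kit_box, stapler, tape, gearbox in the frame of tray below 0.085 m and x of stapler in the frame of tray between -0.125 and 0.125 m and y of stapler in the frame of tray between -0.115 and 0.115 m and x of tape in the frame of tray between -0.125 and 0.125 m and y of tape in the frame of tray between -0.115 and 0.115 m and x of gearbox in the frame of tray between -0.125 and 0.125 m and y of gearbox in the frame of tray between -0.115 and 0.115 m and value of joint screen below 0.08 rad), for 0.2 s.
2. the screen stands at 100 degrees (within 6) (value of joint screen between 1.64 and 1.85 rad), for 0.2 s.
At the end, for the whole second after the job is handed in: Everything that lay on the laptop rests inside the tray; the screen is still, at 100 degrees within 6 degrees; the mug stands upright on the coaster, its axis within 22 mm of the coaster's; the mouse lies flat on the mat, its middle within 40 mm of the mat's; all released and at rest (x of kit_box in the frame of tray between -0.125 and 0.125 m and y of kit_box in the frame of tray between -0.115 and 0.115 m and z of each of kit_box, stapler, tape, gearbox in the frame of tray below 0.085 m and x of stapler in the frame of tray between -0.125 and 0.125 m and y of stapler in the frame of tray between -0.115 and 0.115 m and x of tape in the frame of tray between -0.125 and 0.125 m and y of tape in the frame of tray between -0.115 and 0.115 m and x of gearbox in the frame of tray between -0.125 and 0.125 m and y of gearbox in the frame of tray between -0.115 and 0.115 m and linear speed of each of kit_box, stapler, tape, gearbox, mug, mouse below 0.02 m/s and value of joint screen between 1.64 and 1.85 rad and velocity of joint screen between -0.02 and 0.02 rad/s and horizontal distance between mug and coaster below 0.022 m and height (world z) of each of mug, mouse below 0.009 m and angle between mug's own z axis and vertical below 0.1 rad and horizontal distance between mouse and mat below 0.04 m and angle between mouse's own z axis and vertical below 0.12 rad); the robot touches nothing.
It fails at once if the screen is raised while something still lies on the laptop (value of joint screen above 0.15 rad and ((x of kit_box in the frame of laptop between -0.1 and 0.1 m and y of kit_box in the frame of laptop between -0.145 and 0.145 m and height (world z) of kit_box below 0.3 m) or (x of stapler in the frame of laptop between -0.1 and 0.1 m and y of stapler in the frame of laptop between -0.145 and 0.145 m and height (world z) of stapler below 0.3 m) or (x of tape in the frame of laptop between -0.1 and 0.1 m and y of tape in the frame of laptop between -0.145 and 0.145 m and height (world z) of tape below 0.3 m) or (x of gearbox in the frame of laptop between -0.1 and 0.1 m and y of gearbox in the frame of laptop between -0.145 and 0.145 m and height (world z) of gearbox below 0.3 m))).
It fails at once if the glue bottle, the pencil pot or the plywood sheets are shifted by more than 30 mm or tipped (distance of any of glue, pencil_pot, ply_sheets from where it was at the start of the episode above 0.03 m or angle between any of glue, pencil_pot, ply_sheets's own z axis and vertical above 0.35 rad).
Of kit_box, stapler, tape, gearbox only 2 to 4 are there at a start; the rules pass over those that are not, and their reading is None.
At some moment in a run one of mug, mouse may be knocked a few centimetres aside while the robot is not near it.
Once in a run the grip may slacken for a moment while it holds something.
It also fails if it takes over 210 s, if anything falls off the work surface, if the arm or the gripper's body presses on something with over 40 N, if the wrist force passes 120 N, or if a joint passes its speed limit or range.

## Working session

There is one attempt and no reset: what is moved stays moved. The work goes in short steps, Python scripts to look and compute and a tool call to move; the robot and the scene stay as the last step left them, time stands still between calls to the robot, and variables do not carry over. Pictures are saved under pics/ and viewed, at most 14 in all, crops included, and the job is handed in when it is done.

Besides the shell and the picture viewer there is one more tool, called after "Emit:" in YAML: its name, and indented under it one key for each argument. move_arm: Moves the arm, as the interface text tells. Its arguments: {"type":"object","properties":{"commands":{"type":"array","items":{"type":"array"}}},"required":["commands"]}

```bash
mkdir -p pics
cat > h.py <<'E'
from cell import *
import numpy as np, cv2
def snap(name, tag):
    c=get_calibration(name); im,d=grab_frame(name)
    cv2.imwrite(f'pics/{tag}.png', im[:,:,::-1]); np.savez(f'pics/{tag}.npz',im=im,d=d,**{k:np.array(c[k]) for k in c})
    return im,d,c
def load(tag):
    z=np.load(f'pics/{tag}.npz'); return z['im'],z['d'],z
def cam(c):
    R=cv2.Rodrigues(np.array(c['rvec'],float))[0]; return R,np.array(c['tvec'],float).ravel()
def world(d,c):
    R,t=cam(c); v,u=np.mgrid[:d.shape[0],:d.shape[1]]
    P=np.stack([(u-c['cx'])/c['fx']*d,(v-c['cy'])/c['fy']*d,d],-1)
    return (P-t)@R
def ray(u,v,z,c):
    R,t=cam(c); o=-R.T@t; r=R.T@np.array([(u-c['cx'])/c['fx'],(v-c['cy'])/c['fy'],1]); return o+r*(z-o[2])/r[2]
E
python3 - <<'E'
from h import *
print(get_obs())
for n in('scene','top'):
    im,d,c=snap(n,n+'0'); R,t=cam(c); print(n,(-R.T@t).round(3),R[2].round(2),c['fx'])
E
```

```text
{'clock': 0.0, 'qpos': array([-9.73402830e-01,  3.85549678e-01,  6.61702683e-03, -4.83746491e-04,
       -1.19398180e+00, -2.58613402e-01]), 'qvel': array([-3.58226795e-05, -9.76934395e-05, -1.13491566e-03, -3.62986731e-04,
        8.31401765e-04,  9.24737389e-04]), 'tau': array([-2.17899183e-04, -3.90659881e+01,  1.87408358e+01,  4.21979517e+00,
        1.11531367e-02, -1.92418211e-04]), 'ee_pos': array([ 0.20754366, -0.58892936,  0.23546253]), 'ee_rot': array([ 3.13942999e+00, -1.07216430e-04, -2.80299092e+00]), 'wrist_force': array([ 0.15038508, -0.5054984 , -0.83912864]), 'torque': array([ 0.01161762,  0.03868439, -0.01890372]), 'grip_force': 0.0, 'opening': 1.0005795408477491}
scene [ 1.339 -0.401  0.898] [-0.65  0.33 -0.68] 443.6674762488787
top [0.44  0.011 1.291] [ 0.07  0.01 -1.  ] 468.57568508598746
```

View pics/top0.png

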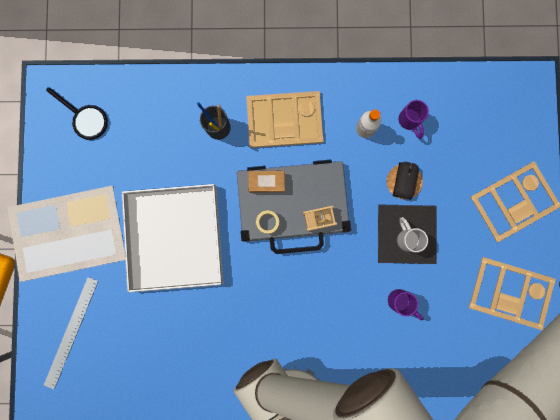

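View pics/scene0.png

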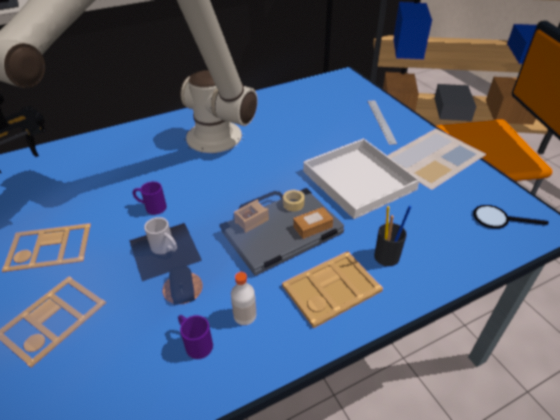

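The top view (up is +x, left is +y) shows these things:
- kit box (267,181), tape (267,222) and gearbox (321,218) on the lid; no stapler
- white mug (411,237) on the mat
- mouse (407,180) on the coaster
- tray (172,238)
- glue (369,123), pot (214,122) and ply sheets (285,119)

Possible mix-ups for the mug are the purple mugs at (414,115) and (404,302). The plywood frames at (515,200) and (512,293), like the ply sheets, could be taken for the gearbox. I choose the white mug and the small gearbox on the lid.

```bash
cat > meas.py <<'E'
from h import *
def rect(m,W,pl=None):
    n,l,s,_=cv2.connectedComponentsWithStats(m.astype(np.uint8)); 
    out=[]
    for i in range(1,n):
        if s[i,4]<40: continue
        p=W[l==i]; p=p[np.isfinite(p).all(1)]
        r=cv2.minAreaRect((p[:,:2]*1000).astype(np.float32)); out.append((r,np.median(p[:,2]),np.percentile(p[:,2],95),s[i]))
    return out
def show(name,m,W):
    for r,z,zz,s in rect(m,W): print(name,'c',np.round(r[0],0),'sz',np.round(r[1],0),'ang',round(r[2],1),'z',round(z*1000),round(zz*1000),'px',s.tolist())
E
cat > m1.py <<'E'
from meas import *
for n in('top0','scene0'):
    im,d,c=load(n); W=world(d,c); z=W[...,2]; x=W[...,0]; y=W[...,1]
    hsv=cv2.cvtColor(im,cv2.COLOR_RGB2HSV); H,S,V=[hsv[...,i].astype(int) for i in range(3)]
    print(n,'desk z',np.median(z[(H>100)&(H<118)&(S>150)])*1000)
    ws=(x>0.25)&(x<.9)&(d>0)
    lap=ws&(abs(y)<.25)
    show('on lid',lap&(z>.046)&(z<.12)&(x<.66)&(y>-.15)&(y<.22),W)
    show('lid',lap&(z>.026)&(z<.042)&(S<70)&(V<140)&(x<.75)&(y>-.17),W)
    show('mat',ws&(V<75)&(z<.012)&(z>-.01)&(y<-.15)&(x<.7),W)
    show('coaster',ws&(H<20)&(S>80)&(z<.012)&(y<-.2)&(y>-.42),W)
    show('mug',ws&(S<50)&(V>90)&(z>.05)&(z<.1)&(y<-.2)&(x<.66),W)
    show('mouse',ws&(z>.012)&(z<.05)&(y<-.2)&(y>-.45)&(x>.5)&(x<.76)&(V<90),W)
    show('tray',ws&(S<40)&(V>120)&(y>.12)&(z>.034)&(z<.05),W)
    show('high',ws&(z>.06)&(z<.4)&(abs(y)<.5)&(x>.6),W)
E
python3 m1.py
python3 - <<'E'
import cv2
im=cv2.imread('pics/top0.png')[150:270,225:445]
cv2.imwrite('pics/crop0.png',cv2.resize(im,None,fx=3.5,fy=3.5,interpolation=2))
E
```

```text
top0 desk z -1.5492000198977396
on lid c [603.  62.] sz [92. 53.] ang 89.9 z 68 72 px [249, 171, 36, 21, 755]
on lid c [505. -76.] sz [50. 80.] ang 11.6 z 74 79 px [303, 206, 34, 25, 380]
on lid c [497.  60.] sz [59. 59.] ang 44.5 z 64 68 px [256, 210, 24, 24, 226]
lid c [536.  -7.] sz [236. 292.] ang 5.0 z 35 39 px [237, 161, 113, 93, 5885]
lid c [497.  62.] sz [39. 41.] ang 63.3 z 34 38 px [260, 214, 16, 16, 194]
mat c [ 463. -319.] sz [159. 157.] ang 88.4 z 2 6 px [378, 205, 58, 59, 2540]
coaster c [ 617. -280.] sz [25. 81.] ang 77.8 z 3 7 px [387, 165, 12, 29, 193]
coaster c [ 598. -355.] sz [16. 68.] ang 75.9 z 2 6 px [413, 172, 10, 25, 100]
mug c [ 462. -321.] sz [61. 89.] ang 89.2 z 73 84 px [401, 217, 27, 35, 294]
mouse c [ 756. -331.] sz [28.  4.] ang 82.6 z 32 47 px [405, 124, 13, 5, 42]
mouse c [ 609. -317.] sz [57. 97.] ang 77.5 z 34 39 px [394, 162, 25, 37, 704]
tray c [619. 132.] sz [33. 22.] ang 0.2 z 36 40 px [237, 171, 9, 13, 63]
tray c [581. 131.] sz [49. 19.] ang 0.1 z 36 40 px [238, 182, 8, 19, 70]
tray c [457. 320.] sz [270. 249.] ang 4.0 z 38 42 px [122, 184, 93
[... 1189 characters left out ...]
]
coaster c [ 617. -281.] sz [15. 70.] ang 76.7 z 3 6 px [193, 275, 7, 22, 98]
mug c [ 463. -322.] sz [60. 92.] ang 89.7 z 68 82 px [145, 218, 31, 29, 467]
mouse c [ 613. -318.] sz [55. 99.] ang 77.1 z 34 38 px [169, 266, 25, 36, 639]
mouse c [ 758. -334.] sz [22.  3.] ang 89.8 z 30 46 px [189, 324, 11, 12, 72]
tray c [459. 319.] sz [275. 254.] ang 4.6 z 37 41 px [305, 140, 115, 71, 485]
high c [765. 200.] sz [70. 73.] ang 39.9 z 88 163 px [377, 206, 34, 47, 775]
high c [617.  63.] sz [35. 98.] ang 0.9 z 68 71 px [297, 212, 37, 21, 366]
high c [ 765. -213.] sz [52. 47.] ang 56.5 z 101 149 px [231, 272, 25, 40, 687]
high c [ 777. -332.] sz [61. 81.] ang 78.4 z 72 80 px [179, 315, 31, 31, 435]
```

View pics/crop0.png

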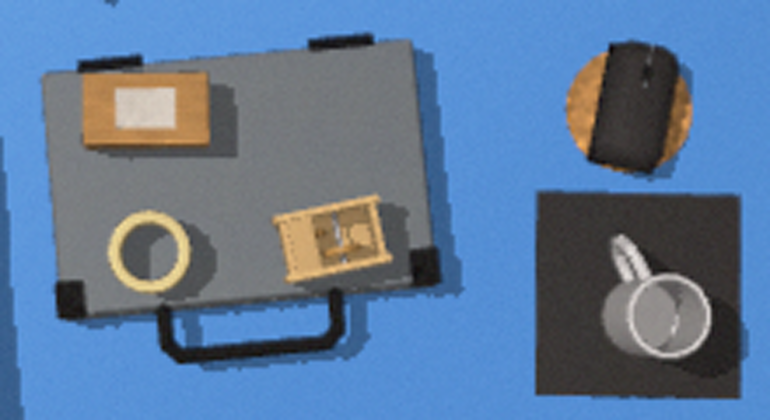

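The crop confirms the choices: kit box, tape and plywood gearbox are on the lid, with the white mug on the mat and the mouse on the coaster. I'll work out the first moves now.

```bash
cat > plan.py <<'E'
from h import *
from scipy.spatial.transform import Rotation as Ro
import sys
def plan(x,y,z,yaw,rpy=None):
    o=get_obs(); p=np.array(o['ee_pos']); R=Ro.from_euler('xyz',o['ee_rot'])
    T=Ro.from_euler('xyz',rpy if rpy is not None else [np.pi,0,yaw])
    rv=(R.inv()*T).as_rotvec()/np.radians(6)
    dw=np.array([x,y,z])-p
    print('turn units',rv.round(2),'| then shift units (new axes)',(T.inv().apply(dw)/.04).round(2),'| before-turn axes',(R.inv().apply(dw)/.04).round(2),'pos',p.round(4),'rpy',np.round(o['ee_rot'],3),'op',round(o['opening'],3),'F',np.round(o['wrist_force'],1),'t',round(o['clock'],1))
if __name__=='__main__':
    a=[float(eval(s)) for s in sys.argv[1:]]
    plan(a[0],a[1],a[2],a[3]) if len(a)==4 else plan(a[0],a[1],a[2],0,a[3:6])
E
python3 - <<'E'
import cell; print([k for k in dir(cell) if not k.startswith('__')]); print(getattr(cell,'tcp_to_tips',None)); print(cell.get_obs().keys())
E
python3 plan.py 0.604 0.062 0.2 -1.571
```

```text
['PlanningError', 'close_job', 'get_calibration', 'get_obs', 'grab_frame', 'tcp_to_tips']
0.014
dict_keys(['clock', 'qpos', 'qvel', 'tau', 'ee_pos', 'ee_rot', 'wrist_force', 'torque', 'grip_force', 'opening'])
turn units [ 2.000e-02  1.000e-02 -1.176e+01] | then shift units (new axes) [-16.28  -9.91   0.89] | before-turn axes [-14.75  12.06   0.91] pos [ 0.2076 -0.589   0.2356] rpy [ 3.14  -0.    -2.803] op 1.001 F [-0.   0.3 -0.1] t 0.1
```

Emit:
move_arm:
  commands:
    - [-1, [0, 0, 0], [0, 0, -0.98]]
    - [-1, [0, 0, 0], [0, 0, -0.98]]
    - [-1, [0, 0, 0], [0, 0, -0.98]]
    - [-1, [0, 0, 0], [0, 0, -0.98]]
    - [-1, [0, 0, 0], [0, 0, -0.98]]
    - [-1, [0, 0, 0], [0, 0, -0.98]]
    - [-1, [0, 0, 0], [0, 0, -0.98]]
    - [-1, [0, 0, 0], [0, 0, -0.98]]
    - [-1, [0, 0, 0], [0, 0, -0.98]]
    - [-1, [0, 0, 0], [0, 0, -0.98]]

```text
clock: 0.93
ee_pos: [0.2076, -0.5891, 0.2359]
ee_rot: [3.141, 0.001, -1.772]
wrist_force: [0.5, -0.2, -0.3]
opening: 1.002
grip_force: 0.0
```

Emit:
move_arm:
  commands:
    - [-1, [0, 0, 0], [0, 0, -0.98]]
    - [-1, [0, 0, 0], [0, 0, -0.98]]
    - [-1, [-0.8, -0.5, 0], [0, 0, 0]]
    - [-1, [-0.8, -0.5, 0], [0, 0, 0]]
    - [-1, [-0.8, -0.5, 0], [0, 0, 0]]
    - [-1, [-0.8, -0.5, 0], [0, 0, 0]]
    - [-1, [-0.8, -0.5, 0], [0, 0, 0]]
    - [-1, [-0.8, -0.5, 0], [0, 0, 0]]
    - [-1, [-0.8, -0.5, 0], [0, 0, 0]]
    - [-1, [-0.8, -0.5, 0], [0, 0, 0]]

```text
clock: 1.77
ee_pos: [0.3682, -0.3317, 0.2363]
ee_rot: [3.141, 0.0, -1.572]
wrist_force: [0.6, -0.1, -0.2]
opening: 0.999
grip_force: 0.0
```

Emit:
move_arm:
  commands:
    - [-1, [-0.8, -0.5, 0], [0, 0, 0]]
    - [-1, [-0.8, -0.5, 0], [0, 0, 0]]
    - [-1, [-0.8, -0.5, 0], [0, 0, 0]]
    - [-1, [-0.8, -0.5, 0], [0, 0, 0]]
    - [-1, [-0.8, -0.5, 0], [0, 0, 0]]
    - [-1, [-0.8, -0.5, 0], [0, 0, 0]]
    - [-1, [-0.8, -0.5, 0], [0, 0, 0]]
    - [-1, [-0.8, -0.5, 0], [0, 0, 0]]
    - [-1, [-0.8, -0.5, 0], [0, 0, 0]]
    - [-1, [-0.8, -0.5, 0], [0, 0, 0]]

```text
clock: 2.6
ee_pos: [0.5684, -0.0118, 0.2362]
ee_rot: [3.141, -0.0, -1.571]
wrist_force: [0.3, -0.3, 0.4]
opening: 1.0
grip_force: 0.0
```

```bash
python3 plan.py 0.604 0.062 0.06 -1.571
```

```text
turn units [ 0.01 -0.    0.  ] | then shift units (new axes) [-1.84 -0.89  4.41] | before-turn axes [-1.84 -0.89  4.4 ] pos [ 0.5684 -0.0118  0.2362] rpy [ 3.141 -0.    -1.571] op 1.0 F [ 0.3 -0.3  0.4] t 2.6
```

Emit:
move_arm:
  commands:
    - [-1, [-0.92, -0.45, 0], [0, 0, 0]]
    - [-1, [-0.92, -0.44, 0], [0, 0, 0]]
    - [-1, [0, 0, 0.8], [0, 0, 0]]
    - [-1, [0, 0, 0.8], [0, 0, 0]]
    - [-1, [0, 0, 0.8], [0, 0, 0]]
    - [-1, [0, 0, 0.8], [0, 0, 0]]
    - [-1, [0, 0, 0.6], [0, 0, 0]]
    - [-1, [0, 0, 0.6], [0, 0, 0]]
    - [1, [0, 0, 0], [0, 0, 0]]
    - [1, [0, 0, 0], [0, 0, 0]]

```text
clock: 3.43
ee_pos: [0.6028, 0.0596, 0.0593]
ee_rot: [3.138, -0.002, -1.571]
wrist_force: [1.0, -0.2, 1.4]
opening: 0.921
grip_force: 0.0
```

Emit:
move_arm:
  commands:
    - [1, [0, 0, 0], [0, 0, 0]]
    - [1, [0, 0, 0], [0, 0, 0]]
    - [1, [0, 0, 0], [0, 0, 0]]
    - [1, [0, 0, 0], [0, 0, 0]]
    - [1, [0, 0, -0.3], [0, 0, 0]]
    - [1, [0, 0, -0.7], [0, 0, 0]]
    - [1, [0, 0, -0.8], [0, 0, 0]]
    - [1, [0, 0, -0.8], [0, 0, 0]]
    - [1, [0, 0, -0.4], [0, 0, 0]]
    - [1, [0, 0, 0], [0, 0, 0]]

```text
clock: 4.27
ee_pos: [0.6061, 0.0605, 0.1862]
ee_rot: [-3.131, 0.003, -1.571]
wrist_force: [0.3, 0.0, -0.5]
opening: 0.616
grip_force: 30.0
```

Emit:
move_arm:
  commands:
    - [1, [-0.5, 0.15, 0], [0, 0, 0]]
    - [1, [-0.8, 0.22, 0], [0, 0, 0]]
    - [1, [-0.8, 0.22, 0], [0, 0, 0]]
    - [1, [-0.8, 0.22, 0], [0, 0, 0]]
    - [1, [-0.8, 0.22, 0], [0, 0, 0]]
    - [1, [-0.8, 0.22, 0], [0, 0, 0]]
    - [1, [-0.8, 0.22, 0], [0, 0, 0]]
    - [1, [-0.8, 0.22, 0], [0, 0, 0]]
    - [1, [-0.8, 0.22, 0], [0, 0, 0]]
    - [1, [-0.8, 0.22, 0], [0, 0, 0]]

```text
clock: 5.1
ee_pos: [0.5171, 0.369, 0.1792]
ee_rot: [3.14, -0.001, -1.572]
wrist_force: [-0.1, 0.3, -1.6]
opening: 0.616
grip_force: 30.0
```

Emit:
move_arm:
  commands:
    - [1, [0, 0, 0], [0, 0, 0]]
    - [1, [0, 0, 0.6], [0, 0, 0]]
    - [1, [0, 0, 0.7], [0, 0, 0]]
    - [1, [0, 0, 0.7], [0, 0, 0]]
    - [1, [0, 0, 0.7], [0, 0, 0]]
    - [1, [0, 0, 0.5], [0, 0, 0]]
    - [1, [0, 0, 0.3], [0, 0, 0]]
    - [1, [0, 0, 0.15], [0, 0, 0]]
    - [1, [0, 0, 0], [0, 0, 0]]
    - [1, [0, 0, 0], [0, 0, 0]]

```text
clock: 5.93
ee_pos: [0.5191, 0.3683, 0.0352]
ee_rot: [-3.141, 0.001, -1.571]
wrist_force: [-0.1, 0.9, -1.6]
opening: 0.624
grip_force: 30.0
```

Emit:
move_arm:
  commands:
    - [-0.6, [0, 0, 0], [0, 0, 0]]
    - [-0.6, [0, 0, 0], [0, 0, 0]]
    - [-0.6, [0, 0, 0], [0, 0, 0]]
    - [-0.6, [0, 0, 0], [0, 0, 0]]
    - [-0.6, [0, 0, -0.8], [0, 0, 0]]
    - [-0.6, [0, 0, -0.9], [0, 0, 0]]
    - [-0.6, [0, 0, -0.9], [0, 0, 0]]
    - [-0.6, [0, 0, -0.9], [0, 0, 0]]
    - [-1, [0, 0, 0], [0, 0, 0]]
    - [-1, [0.8, 0.05, 0], [0, 0, 0]]

```text
clock: 6.77
ee_pos: [0.5186, 0.3409, 0.1781]
ee_rot: [-3.134, 0.008, -1.567]
wrist_force: [-0.3, -0.7, -0.4]
opening: 0.882
grip_force: 0.0
```

Emit:
move_arm:
  commands:
    - [-1, [0.8, 0.05, 0], [0, 0, 0]]
    - [-1, [0.8, 0.05, 0], [0, 0, 0]]
    - [-1, [0.8, 0.05, 0], [0, 0, 0]]
    - [-1, [0.8, 0.05, 0], [0, 0, 0]]
    - [-1, [0.8, 0.05, 0], [0, 0, 0]]
    - [-1, [0.8, 0.05, 0], [0, 0, 0]]
    - [-1, [0.8, 0.05, 0], [0, 0, 0]]
    - [-1, [0.8, 0.05, 0], [0, 0, 0]]
    - [-1, [0.5, 0.05, 0], [0, 0, 0]]
    - [-1, [0, 0, 0], [0, 0, 0]]

```text
clock: 7.6
ee_pos: [0.4974, 0.057, 0.1749]
ee_rot: [3.141, -0.0, -1.575]
wrist_force: [-0.6, 0.7, -0.2]
opening: 1.002
grip_force: 0.0
```

```bash
python3 plan.py 0.498 0.061 0.058 -1.571
```

```text
turn units [ 0.   -0.   -0.04] | then shift units (new axes) [-0.1  -0.01  2.92] | before-turn axes [-0.1  -0.01  2.92] pos [0.4974 0.057  0.1749] rpy [ 3.141 -0.    -1.575] op 1.002 F [-0.6  0.7 -0.2] t 7.6
```

Emit:
move_arm:
  commands:
    - [-1, [-0.1, 0, 0.7], [0, 0, 0]]
    - [-1, [0, 0, 0.8], [0, 0, 0]]
    - [-1, [0, 0, 0.8], [0, 0, 0]]
    - [-1, [0, 0, 0.6], [0, 0, 0]]
    - [1, [0, 0, 0], [0, 0, 0]]
    - [1, [0, 0, 0], [0, 0, 0]]
    - [1, [0, 0, 0], [0, 0, 0]]
    - [1, [0, 0, 0], [0, 0, 0]]
    - [1, [0, 0, 0], [0, 0, 0]]
    - [1, [0, 0, 0], [0, 0, 0]]

```text
clock: 8.43
ee_pos: [0.4992, 0.0645, 0.0602]
ee_rot: [-3.139, 0.001, -1.571]
wrist_force: [0.0, 1.3, 5.3]
opening: 0.689
grip_force: 30.0
```

Emit:
move_arm:
  commands:
    - [1, [0, 0, -0.4], [0, 0, 0]]
    - [1, [0, 0, -0.8], [0, 0, 0]]
    - [1, [0, 0, -0.8], [0, 0, 0]]
    - [1, [0, 0, -0.8], [0, 0, 0]]
    - [1, [-0.4, -0.06, 0], [0, 0, 0]]
    - [1, [-0.8, -0.08, 0], [0, 0, 0]]
    - [1, [-0.8, -0.08, 0], [0, 0, 0]]
    - [1, [-0.8, -0.08, 0], [0, 0, 0]]
    - [1, [-0.8, -0.08, 0], [0, 0, 0]]
    - [1, [-0.8, -0.08, 0], [0, 0, 0]]

```text
clock: 9.27
ee_pos: [0.5169, 0.2415, 0.1713]
ee_rot: [-3.141, 0.001, -1.571]
wrist_force: [-0.1, -0.3, -0.4]
opening: 0.693
grip_force: 30.0
```

Emit:
move_arm:
  commands:
    - [1, [-0.8, -0.08, 0], [0, 0, 0]]
    - [1, [0, 0, 0], [0, 0, 0]]
    - [1, [0, 0, 0.6], [0, 0, 0]]
    - [1, [0, 0, 0.7], [0, 0, 0]]
    - [1, [0, 0, 0.7], [0, 0, 0]]
    - [1, [0, 0, 0.7], [0, 0, 0]]
    - [1, [0, 0, 0.5], [0, 0, 0]]
    - [1, [0, 0, 0.3], [0, 0, 0]]
    - [1, [0, 0, 0], [0, 0, 0]]
    - [1, [0, 0, 0], [0, 0, 0]]

```text
clock: 10.1
ee_pos: [0.5202, 0.2717, 0.0305]
ee_rot: [3.142, -0.0, -1.571]
wrist_force: [0.9, 0.3, -1.1]
opening: 0.688
grip_force: 30.0
```

Emit:
move_arm:
  commands:
    - [-0.75, [0, 0, 0], [0, 0, 0]]
    - [-0.75, [0, 0, 0], [0, 0, 0]]
    - [-0.75, [0, 0, 0], [0, 0, 0]]
    - [-0.75, [0, 0, 0], [0, 0, 0]]
    - [-0.75, [0, 0, -0.8], [0, 0, 0]]
    - [-0.75, [0, 0, -0.9], [0, 0, 0]]
    - [-0.75, [0, 0, -0.9], [0, 0, 0]]
    - [-0.75, [0, 0, -0.9], [0, 0, 0]]
    - [-1, [0.4, 0, 0], [0, 0, 0]]
    - [-1, [0.8, 0.03, 0], [0, 0, 0]]

```text
clock: 10.93
ee_pos: [0.5208, 0.2267, 0.1738]
ee_rot: [-3.135, 0.005, -1.568]
wrist_force: [1.0, -1.0, -0.6]
opening: 0.952
grip_force: 0.0
```

Emit:
move_arm:
  commands:
    - [-1, [0.8, 0.03, 0], [0, 0, 0]]
    - [-1, [0.8, 0.03, 0], [0, 0, 0]]
    - [-1, [0.8, 0.03, 0], [0, 0, 0]]
    - [-1, [0.8, 0.03, 0], [0, 0, 0]]
    - [-1, [0.8, 0.03, 0], [0, 0, 0]]
    - [-1, [0.8, 0.03, 0], [0, 0, 0]]
    - [-1, [0.8, 0.03, 0], [0, 0, 0]]
    - [-1, [0.8, 0.03, 0], [0, 0, 0]]
    - [-1, [0.8, 0.03, 0], [0, 0, -0.96]]
    - [-1, [0.3, 0.03, 0], [0, 0, -0.96]]

```text
clock: 11.77
ee_pos: [0.5071, -0.0791, 0.1707]
ee_rot: [3.142, -0.0, -1.368]
wrist_force: [0.6, 0.4, -1.1]
opening: 0.999
grip_force: 0.0
```

```bash
python3 plan.py 0.506 -0.076 0.064 -1.368
python3 - <<'E'
from h import *; snap('scene','scene1'); snap('top','top1')
E
```

```text
turn units [ 0. -0. -0.] | then shift units (new axes) [-0.08  0.01  2.67] | before-turn axes [-0.08  0.01  2.67] pos [ 0.5071 -0.0791  0.1707] rpy [ 3.142 -0.    -1.368] op 0.999 F [ 0.6  0.4 -1.1] t 11.8
```

View pics/scene1.png

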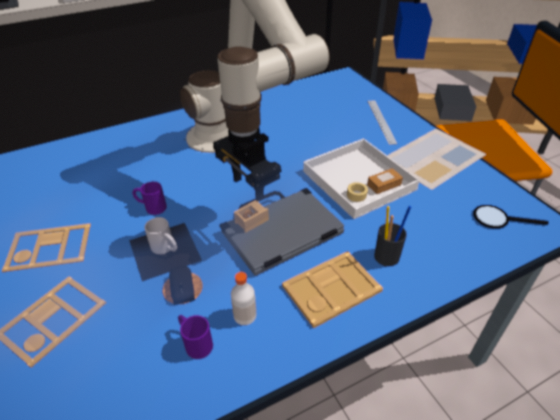

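Kit box (385,180) and tape (357,190) lie in the tray, and the gearbox is unmoved at (250,215).

Emit:
move_arm:
  commands:
    - [-1, [-0.08, 0, 0.7], [0, 0, 0]]
    - [-1, [0, 0, 0.8], [0, 0, 0]]
    - [-1, [0, 0, 0.7], [0, 0, 0]]
    - [-1, [0, 0, 0.5], [0, 0, 0]]
    - [1, [0, 0, 0], [0, 0, 0]]
    - [1, [0, 0, 0], [0, 0, 0]]
    - [1, [0, 0, 0], [0, 0, 0]]
    - [1, [0, 0, 0], [0, 0, 0]]
    - [1, [0, 0, 0], [0, 0, 0]]
    - [1, [0, 0, 0], [0, 0, 0]]

```text
clock: 12.7
ee_pos: [0.5077, -0.0728, 0.0637]
ee_rot: [-3.14, -0.0, -1.37]
wrist_force: [0.0, -1.1, 0.8]
opening: 0.627
grip_force: 0.6
```

Emit:
move_arm:
  commands:
    - [1, [0, 0, -0.4], [0, 0, 0]]
    - [1, [0, 0, -0.8], [0, 0, 0]]
    - [1, [0, 0, -0.8], [0, 0, 0]]
    - [1, [0, 0, -0.8], [0, 0, 0]]
    - [1, [0, 0, 0], [0, 0, 0.96]]
    - [1, [0, 0, 0], [0, 0, 0.96]]
    - [1, [-0.4, 0.1, 0], [0, 0, 0]]
    - [1, [-0.8, 0.2, 0], [0, 0, 0]]
    - [1, [-0.8, 0.2, 0], [0, 0, 0]]
    - [1, [-0.8, 0.2, 0], [0, 0, 0]]

```text
clock: 13.53
ee_pos: [0.4789, 0.0399, 0.175]
ee_rot: [-3.141, 0.001, -1.573]
wrist_force: [-0.1, 0.1, -0.8]
opening: 0.573
grip_force: 30.0
```

Emit:
move_arm:
  commands:
    - [1, [-0.8, 0.22, 0], [0, 0, 0]]
    - [1, [-0.8, 0.22, 0], [0, 0, 0]]
    - [1, [-0.8, 0.22, 0], [0, 0, 0]]
    - [1, [-0.8, 0.22, 0], [0, 0, 0]]
    - [1, [-0.8, 0.22, 0], [0, 0, 0]]
    - [1, [-0.8, 0.22, 0], [0, 0, 0]]
    - [1, [-0.8, 0.22, 0], [0, 0, 0]]
    - [1, [-0.8, 0.22, 0], [0, 0, 0]]
    - [1, [-0.8, 0.22, 0], [0, 0, 0]]
    - [1, [-0.3, 0.08, 0], [0, 0, 0]]

```text
clock: 14.37
ee_pos: [0.3965, 0.3427, 0.1752]
ee_rot: [-3.14, 0.002, -1.568]
wrist_force: [0.9, 0.4, -0.1]
opening: 0.57
grip_force: 30.0
```

```bash
python3 plan.py 0.40 0.32 0.036 -1.571
```

```text
turn units [-0.01  0.02  0.02] | then shift units (new axes) [ 0.57 -0.09  3.48] | before-turn axes [ 0.58 -0.08  3.48] pos [0.3965 0.3427 0.1752] rpy [-3.140e+00  2.000e-03 -1.568e+00] op 0.57 F [ 0.9  0.4 -0.1] t 14.4
```

Emit:
move_arm:
  commands:
    - [1, [0.5, -0.08, 0], [0, 0, 0]]
    - [1, [0, 0, 0.6], [0, 0, 0]]
    - [1, [0, 0, 0.7], [0, 0, 0]]
    - [1, [0, 0, 0.7], [0, 0, 0]]
    - [1, [0, 0, 0.7], [0, 0, 0]]
    - [1, [0, 0, 0.5], [0, 0, 0]]
    - [1, [0, 0, 0.2], [0, 0, 0]]
    - [1, [0, 0, 0], [0, 0, 0]]
    - [-0.5, [0, 0, 0], [0, 0, 0]]
    - [-0.5, [0, 0, 0], [0, 0, 0]]

```text
clock: 15.2
ee_pos: [0.4007, 0.3193, 0.0392]
ee_rot: [-3.141, 0.001, -1.572]
wrist_force: [0.5, 0.3, -0.3]
opening: 0.652
grip_force: 0.0
```

Emit:
move_arm:
  commands:
    - [-0.5, [0, 0, 0], [0, 0, 0]]
    - [-0.5, [0, 0, 0], [0, 0, 0]]
    - [-0.5, [0, 0, -0.5], [0, 0, 0]]
    - [-0.5, [0, 0, -0.9], [0, 0, 0]]
    - [-0.5, [0, 0, -0.9], [0, 0, 0]]
    - [-0.5, [0, 0, -0.9], [0, 0, 0]]
    - [-0.5, [0.4, -0.1, 0], [0, 0, -0.83]]
    - [-0.5, [0.8, -0.07, 0], [0, 0, 0]]
    - [-0.5, [0.8, -0.07, 0], [0, 0, 0]]
    - [-0.5, [0.8, -0.07, 0], [0, 0, 0]]

```text
clock: 16.03
ee_pos: [0.4209, 0.2071, 0.1669]
ee_rot: [-3.141, 0.001, -1.483]
wrist_force: [1.7, 0.3, -0.1]
opening: 0.749
grip_force: 0.0
```

```bash
cat > m2.py <<'E'
from meas import *
for n in('top2','scene2'):
    im,d,c=snap(n[:-1],n); W=world(d,c); z=W[...,2]; x=W[...,0]; y=W[...,1]
    hsv=cv2.cvtColor(im,cv2.COLOR_RGB2HSV); H,S,V=[hsv[...,i].astype(int) for i in range(3)]
    show('tray things',(d>0)&(x>.33)&(x<.59)&(y>.2)&(y<.44)&(z>.02)&(z<.065)&(S>60),W)
    m=(d>0)&(V<60)&(z>.015)&(z<.06)&(y>-.1)&(y<.07)&(x>.38)&(x<.445)
    show('handle',m,W)
    m=(d>0)&(z>.02)&(z<.06)&(y>-.2)&(y<.17)&(x>.44)&(x<.68)
    show('lid',m,W)
    print('on lid left',((z>.046)&(z<.12)&m).sum())
E
python3 m2.py; python3 plan.py 0.4205 -0.017 0.12 -1.484
```

```text
tray things c [542. 267.] sz [16. 51.] ang 3.4 z 34 39 px [182, 203, 20, 7, 70]
tray things c [521. 370.] sz [54. 95.] ang 0.0 z 37 42 px [135, 204, 37, 21, 563]
handle c [429. -15.] sz [ 30. 139.] ang 0.8 z 34 39 px [270, 241, 53, 13, 217]
lid c [547.  -7.] sz [222. 296.] ang 5.1 z 34 39 px [237, 159, 114, 85, 7764]
on lid left 0
tray things c [404. 316.] sz [54. 82.] ang 0.1 z 38 46 px [335, 153, 28, 21, 376]
tray things c [522. 371.] sz [60. 99.] ang 1.6 z 36 40 px [368, 169, 35, 22, 396]
tray things c [524. 266.] sz [60. 62.] ang 55.4 z 31 35 px [347, 183, 21, 16, 210]
lid c [548.  -8.] sz [224. 295.] ang 4.9 z 34 37 px [219, 188, 125, 85, 5518]
on lid left 0
turn units [ 0.01 -0.01 -0.04] | then shift units (new axes) [5.52 0.48 1.16] | before-turn axes [5.52 0.45 1.17] pos [0.4204 0.2046 0.1666] rpy [ 3.140e+00 -1.000e-03 -1.489e+00] op 0.749 F [ 0.7  0.3 -0.9] t 16.1
```

View pics/top2.png

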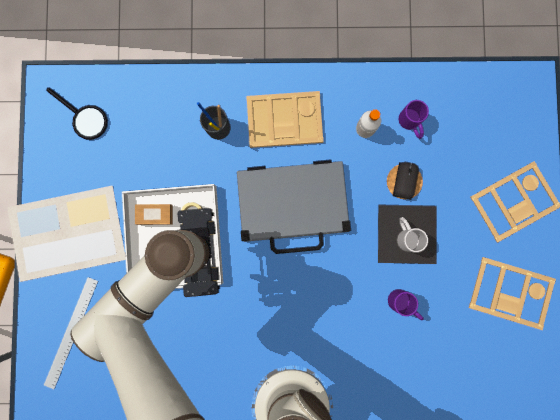

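The lid is clear and all three things are in the tray. The handle bar runs at row ~248, columns 272-323. I'll locate it precisely.

Run:
```python
from h import *
for n in('top2','top0','scene0'):
    im,d,c=load(n); W=world(d,c); V=im.max(-1)
    m=(d>0)&(V<55)&(W[...,2]>.024)&(W[...,2]<.045)&(abs(W[...,1]+.017)<.035)&(W[...,0]>.38)&(W[...,0]<.45)
    v,u=np.nonzero(m); P=np.array([ray(a,b,.036,c) for a,b in zip(u,v)])
    k=np.polyfit(P[:,1],P[:,0],1); print(n,len(P),'x at y=-.017:',np.polyval(k,-.017).round(4),'slope',k[0].round(3),'ext',(P[:,0]-np.polyval(k,P[:,1])).min(),(P[:,0]-np.polyval(k,P[:,1])).max(),'z',np.median(W[m][:,2]))
```

```text
top2 81 x at y=-.017: 0.4219 slope -0.082 ext -0.0038872245276259654 0.004081095025722015 z 0.03384420407120565
top0 92 x at y=-.017: 0.4221 slope -0.082 ext -0.004552962998340515 0.00472351781040653 z 0.03362163131128767Traceback (most recent call last):
  File "<stdin>", line 6, in <module>
IndexError: too many indices for array: array is 1-dimensional, but 2 were indexed
```

Emit:
move_arm:
  commands:
    - [0.3, [0.6, 0.06, 0], [0, 0, 0]]
    - [0.3, [0.8, 0.06, 0], [0, 0, 0]]
    - [0.3, [0.8, 0.06, 0], [0, 0, 0]]
    - [0.3, [0.8, 0.06, 0], [0, 0, 0]]
    - [0.3, [0.8, 0.06, 0], [0, 0, 0]]
    - [0.3, [0.8, 0.06, 0], [0, 0, 0]]
    - [0.3, [0.8, 0.06, 0], [0, 0, 0]]
    - [0.3, [0.1, 0, 0.8], [0, 0, 0]]
    - [0.3, [0, 0, 0.4], [0, 0, 0]]
    - [0.3, [0, 0, 0], [0, 0, 0]]

```text
clock: 16.97
ee_pos: [0.421, -0.0135, 0.1159]
ee_rot: [3.135, -0.001, -1.487]
wrist_force: [-0.6, -0.0, 0.2]
opening: 0.352
grip_force: 0.0
```

```bash
python3 plan.py 0.4205 -0.017 0.025 -1.489
```

```text
turn units [ 0.06 -0.01  0.02] | then shift units (new axes) [0.09 0.02 2.27] | before-turn axes [0.08 0.   2.27] pos [ 0.421  -0.0135  0.1159] rpy [ 3.135e+00 -1.000e-03 -1.487e+00] op 0.352 F [-0.6 -0.   0.2] t 17.0
```

Emit:
move_arm:
  commands:
    - [0.3, [0.08, 0, 0.5], [0, 0, 0]]
    - [0.3, [0, 0, 0.6], [0, 0, 0]]
    - [0.3, [0, 0, 0.5], [0, 0, 0]]
    - [0.3, [0, 0, 0.35], [0, 0, 0]]
    - [0.3, [0, 0, 0.3], [0, 0, 0]]
    - [0.3, [0, 0, 0], [0, 0, 0]]
    - [1, [0, 0, 0], [0, 0, 0]]
    - [1, [0, 0, 0], [0, 0, 0]]
    - [1, [0, 0, 0], [0, 0, 0]]
    - [1, [0, 0, 0], [0, 0, 0]]

```text
clock: 17.8
ee_pos: [0.4214, -0.0159, 0.029]
ee_rot: [3.138, -0.0, -1.485]
wrist_force: [-9.1, 2.6, 7.4]
opening: 0.132
grip_force: 10.4
```

Run:
```python
from h import *
from scipy.spatial.transform import Rotation as Ro
o=get_obs(); p=np.array(o['ee_pos']); R=Ro.from_euler('xyz',o['ee_rot']); print(p,o['ee_rot'],o['opening'],o['wrist_force'],o['grip_force'],o['clock'])
yaw=np.radians(4.8); f=np.array([np.cos(yaw),np.sin(yaw),0])
for a in range(0,105,10):
  t=np.radians(a); w=.228*((1-np.cos(t))*f+np.array([0,0,np.sin(t)]))
  u=R.inv().apply(w)/.04
  if a: print(a,'step',(u-prev).round(3),'tot',u.round(2))
  prev=u
```

```text
[ 0.42140795 -0.01593339  0.02904872] [ 3.13750295e+00 -2.84645567e-04 -1.48544567e+00] 0.13222857817705486 [-9.14316967  2.63911333  7.44628616] 10.43744444847107 17.8
10 step [ 0.    -0.083 -0.99 ] tot [ 0.   -0.08 -0.99]
20 step [ 0.001 -0.253 -0.961] tot [ 0.   -0.34 -1.95]
30 step [ 0.001 -0.416 -0.902] tot [ 0.   -0.75 -2.85]
40 step [ 0.001 -0.567 -0.816] tot [ 0.   -1.32 -3.67]
50 step [ 0.001 -0.7   -0.705] tot [ 0.   -2.02 -4.37]
60 step [ 0.001 -0.812 -0.573] tot [ 0.01 -2.83 -4.95]
70 step [ 0.002 -0.899 -0.424] tot [ 0.01 -3.73 -5.37]
80 step [ 0.002 -0.959 -0.261] tot [ 0.01 -4.69 -5.63]
90 step [ 0.002 -0.989 -0.091] tot [ 0.01 -5.68 -5.72]
100 step [ 0.002 -0.99   0.083] tot [ 0.01 -6.67 -5.64]
```

Emit:
move_arm:
  commands:
    - [1, [0, 0, 0], [0, 0, 0]]
    - [1, [0, 0, 0], [0, 0, 0]]
    - [1, [0, -0.02, -0.5], [0, 0, 0]]
    - [1, [0, -0.06, -0.49], [0, 0, 0]]
    - [1, [0, -0.1, -0.49], [0, 0, 0]]
    - [1, [0, -0.15, -0.47], [0, 0, 0]]
    - [1, [0, -0.19, -0.46], [0, 0, 0]]
    - [1, [0, -0.23, -0.44], [0, 0, 0]]
    - [1, [0, 0, 0], [0, 0, 0]]
    - [1, [0, 0, 0], [0, 0, 0]]

```text
clock: 18.63
ee_pos: [0.4504, -0.0134, 0.1434]
ee_rot: [3.136, 0.0, -1.486]
wrist_force: [-8.5, 2.5, 6.7]
opening: 0.126
grip_force: 30.0
```

Emit:
move_arm:
  commands:
    - [1, [0, -0.27, -0.42], [0, 0, 0]]
    - [1, [0, -0.3, -0.4], [0, 0, 0]]
    - [1, [0, -0.34, -0.37], [0, 0, 0]]
    - [1, [0, -0.36, -0.34], [0, 0, 0]]
    - [1, [0, -0.39, -0.3], [0, 0, 0]]
    - [1, [0, -0.42, -0.27], [0, 0, 0]]
    - [1, [0, -0.44, -0.23], [0, 0, 0]]
    - [1, [0, -0.46, -0.19], [0, 0, 0]]
    - [1, [0, -0.47, -0.15], [0, 0, 0]]
    - [1, [0, -0.49, -0.11], [0, 0, 0]]

```text
clock: 19.47
ee_pos: [0.6084, -0.0, 0.2572]
ee_rot: [3.138, -0.001, -1.484]
wrist_force: [-6.3, 0.8, 3.9]
opening: 0.129
grip_force: 30.0
```

Emit:
move_arm:
  commands:
    - [1, [0, -0.49, -0.07], [0, 0, 0]]
    - [1, [0, -0.5, -0.02], [0, 0, 0]]
    - [1, [0, -0.49, 0.02], [0, 0, 0]]
    - [1, [0, -0.49, 0.06], [0, 0, 0]]
    - [1, [0, 0, 0], [0, 0, 0]]
    - [1, [0, 0, 0], [0, 0, 0]]
    - [1, [0, 0, 0], [0, 0, 0]]
    - [1, [0, 0, 0], [0, 0, 0]]

```text
clock: 20.13
ee_pos: [0.6901, 0.0069, 0.2561]
ee_rot: [-3.136, -0.001, -1.484]
wrist_force: [4.3, -2.3, 2.1]
opening: 0.127
grip_force: 30.0
```

```bash
cat > m3.py <<'E'
from meas import *
import sys
n=sys.argv[1]; im,d,c=snap('scene',n); W=world(d,c); z=W[...,2];x=W[...,0];y=W[...,1]
f=np.array([np.cos(.084),np.sin(.084)])
m=(d>0)&(z>.06)&(z<.21)&(y>-.15)&(y<.15)&(x>.55)&(x<.8)&(im.max(-1)<150)
P=W[m]; s=(P[:,:2]-[.5,-.01])@f
# depth picture: far face of lid; fit s vs z robustly
for _ in range(4):
    k=np.polyfit(P[:,2],s,1); r=abs(s-np.polyval(k,P[:,2])); g=r<max(.008,2*np.median(r)); P=P[g]; s=s[g]
print(len(P),'lid angle',90+np.degrees(np.arctan(k[0])),'resid',r.std())
E
python3 m3.py scene3; python3 plan.py .69 0 .3 -1.485
```

```text
3309 lid angle 100.55887323095533 resid 0.0007975676968868574
turn units [-0.05 -0.01  0.01] | then shift units (new axes) [ 0.17  0.02 -1.1 ] | before-turn axes [ 0.17  0.01 -1.1 ] pos [0.69   0.0069 0.2561] rpy [-3.136e+00 -1.000e-03 -1.484e+00] op 0.129 F [ 4.6 -1.3  2.8] t 20.2
```

View pics/scene3.png

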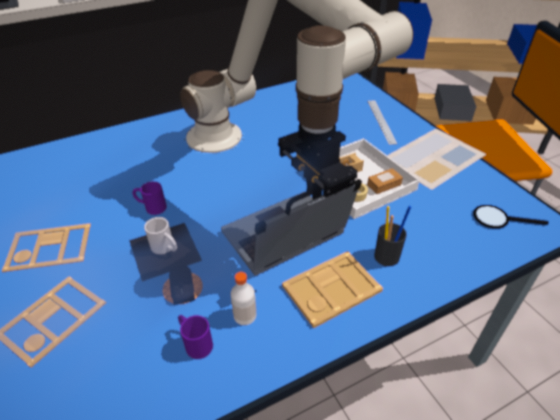

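The screen stands at 100.6°, with the gripper on the handle at about (325,175). I'll let go, rise and move off, then measure the mug and mouse.

Emit:
move_arm:
  commands:
    - [0.3, [0, 0, 0], [0, 0, 0]]
    - [0.3, [0, 0, 0], [0, 0, 0]]
    - [0.3, [0, 0, 0], [0, 0, 0]]
    - [0.3, [0, 0, -0.3], [0, 0, 0]]
    - [0.3, [0, 0, -0.6], [0, 0, 0]]
    - [0.3, [0, 0, -0.8], [0, 0, 0]]
    - [0.3, [0, 0, -0.3], [0, 0, 0]]
    - [-1, [0, 0.5, 0], [0, 0, 0]]
    - [-1, [0, 0.9, 0], [0, 0, 0]]
    - [-1, [0, 0.9, 0], [0, 0, 0]]

```text
clock: 21.02
ee_pos: [0.5954, -0.0003, 0.3323]
ee_rot: [3.137, 0.001, -1.485]
wrist_force: [-0.4, -0.1, -0.3]
opening: 0.495
grip_force: 0.0
```

Emit:
move_arm:
  commands:
    - [-1, [0, 0.9, 0], [0, 0, 0]]
    - [-1, [0, 0.9, 0], [0, 0, 0]]
    - [-1, [0.4, 0.9, 0], [0, 0, 0]]
    - [-1, [0.8, 0.2, 0], [0, 0, 0]]
    - [-1, [0.8, 0, 0], [0, 0, 0]]
    - [-1, [0, 0, 0], [0, 0, 0]]

```text
clock: 21.52
ee_pos: [0.4866, -0.0933, 0.3343]
ee_rot: [3.14, -0.0, -1.488]
wrist_force: [0.2, 0.8, 0.7]
opening: 0.937
grip_force: 0.0
```

```bash
cat > m4.py <<'E'
from meas import *
import sys
t=sys.argv[1]
def circ(P):
    A=np.c_[2*P,np.ones(len(P))]; 
    for _ in range(4):
        b=(P**2).sum(1); q=np.linalg.lstsq(np.c_[2*P,np.ones(len(P))],b,rcond=None)[0]
        r=np.sqrt(q[2]+q[:2]@q[:2]); e=abs(np.hypot(*(P-q[:2]).T)-r); P=P[e<=max(np.percentile(e,85),.0015)]
    return q[:2]*1000,r*1000,len(P)
for n in('top','scene'):
    im,d,c=snap(n,n+t); W=world(d,c); z=W[...,2]; x=W[...,0]; y=W[...,1]
    hsv=cv2.cvtColor(im,cv2.COLOR_RGB2HSV); H,S,V=[hsv[...,i].astype(int) for i in range(3)]
    ws=(x>0.25)&(x<.9)&(d>0)&(y<-.1)&(y>-.5)
    wh=ws&(S<50)&(V>90)&(z>.02)&(z<.1)
    show('mug',wh,W)
    m=wh&(z>.072); print(n,'rim circle',circ(W[m][:,:2]),'n',m.sum())
    q,r,_=circ(W[m][:,:2]); P=W[wh&(z>.02)][:,:2]*1000-q; h=P[np.hypot(*P.T)>40]; print('ear dir deg',np.degrees(np.arctan2(*h.mean(0)[::-1])) if len(h) else None,len(h))
    show('mouse',ws&(z>.012)&(z<.05)&(V<90)&(S<120)&(x<.72),W)
    show('mat',ws&(V<75)&(z<.012)&(z>-.01)&(x<.7),W)
    m=(ws&(H<20)&(S>80)&(z<.012)&(x>.5)).astype(np.uint8); cs,_=cv2.findContours(m,0,1)
    p=np.vstack([k[:,0] for k in cs if len(k)>8]); hull=cv2.convexHull(p)[:,0]
    Q=np.array([ray(u,v,.004,c)[:2] for u,v in hull]); print('coaster',circ(Q), 'minencl',cv2.minEnclosingCircle((Q*1000).astype(np.float32)))
E
python3 m4.py 4; python3 m3.py scene4b; python3 plan.py .46 -.32 .15 -1.571
```

```text
mug c [ 753. -206.] sz [52. 42.] ang 55.8 z 78 99 px [357, 111, 24, 26, 246]
mug c [ 462. -321.] sz [90. 61.] ang 0.4 z 63 83 px [399, 217, 29, 35, 450]
top rim circle (array([ 580.50512055, -243.99847306]), np.float64(165.19911120187408), 151) n 291
ear dir deg -125.79946221811483 705
mouse c [ 654. -121.] sz [10. 42.] ang 2.5 z 32 48 px [327, 161, 16, 6, 65]
mouse c [ 609. -316.] sz [56. 96.] ang 78.4 z 33 39 px [394, 162, 25, 37, 689]
mat c [ 462. -319.] sz [158. 157.] ang 88.4 z 2 6 px [378, 206, 58, 58, 2113]
coaster (array([ 608.6909359 , -315.61746661]), np.float64(48.27249024589837), 18) minencl ((608.4864501953125, -315.7445983886719), 48.89970016479492)
mug c [ 464. -322.] sz [93. 60.] ang 0.6 z 59 82 px [145, 218, 32, 33, 730]
mug c [ 608. -139.] sz [49. 13.] ang 4.9 z 23 25 px [242, 251, 10, 13, 52]
mug c [ 772. -214.] sz [51. 31.] ang 80.7 z 67 98 px [232, 288, 24, 34, 537]
scene rim circle (array([ 585.05172679, -188.6037256 ]), np.float64(195.99821397407635), 218) n 420
ear dir deg -83.08397673522306 1335
mouse c [ 608. -123.] sz [ 46. 129.] ang 89.8 z 24 45 px [241, 237, 29, 37, 351]
mouse c [ 576. -313.] sz [33. 27.] ang 85.3 z 34 38 px [170, 266, 14, 10, 54]
mat c [ 405. -264.] sz [30. 43.] ang 11.4 z 2 5 px [171, 225, 14, 11, 94]
mat c [ 409. -374.] sz [45. 54.] ang 87.1 z 2 4 px [130, 236, 19, 14, 195]
coaster (array([ 611.99731122, -315.8124181 ]), np.float64(43.93626598512436), 6) minencl ((618.6724853515625, -288.0968322753906), 33.80092239379883)
3308 lid angle 100.51083574464602 resid 0.0008004673918519823
turn units [0.01 0.01 0.82] | then shift units (new axes) [5.75 0.69 4.59] | before-turn axes [5.67 1.18 4.59] pos [ 0.4878 -0.0902  0.3337] rpy [ 3.140e+00  1.000e-03 -1.485e+00] op 0.988 F [ 0.5  0.5 -0.1] t 21.7
```

```bash
sed -i 's/^    wh=ws&.*/    wh=ws\&(S<50)\&(V>90)\&(z>.02)\&(z<.1)\&(x>float(sys.argv[2]))\&(x<float(sys.argv[3]))\&(y<-.1)\&(y>-.42)\n    wh[:]=wh\&(np.hypot(x-.753,y+.206)>.06)/' m4.py; sed 's/im,d,c=snap(n,n+t)/im,d,c=load(n+t)/' m4.py > m4l.py; python3 m4l.py 4 .35 .57 | grep -E 'mug|rim|ear'
python3 - <<'E'
import sys; sys.argv=['x','4','.35','.57']
from h import *
im,d,c=load('top4'); W=world(d,c); x,y,z=W[...,0],W[...,1],W[...,2]
m=(d>0)&(x>.4)&(x<.55)&(y<-.25)&(y>-.42)&(z>.02)
P=W[m]; 
hi=P[P[:,2]>.076][:,:2]*1000; print('hi box',hi.min(0),hi.max(0),len(hi))
E
```

```text
mug c [ 462. -321.] sz [90. 61.] ang 0.4 z 63 83 px [399, 217, 29, 35, 450]
top rim circle (array([ 446.58398133, -320.45023017]), np.float64(29.123244039196084), 94) n 151
ear dir deg 24.678022753169213 61
mug c [ 464. -322.] sz [93. 60.] ang 0.6 z 59 82 px [145, 218, 32, 33, 730]
scene rim circle (array([ 448.84000873, -321.90615288]), np.float64(28.564820072310596), 108) n 183
ear dir deg 23.776742449415252 73
hi box [ 417.3017282 -351.7506404] [ 476.57327272 -291.21643404] 133
```

Emit:
move_arm:
  commands:
    - [-1, [0, 0, 0], [0, 0, 0.98]]
    - [-1, [0, 0, 0], [0, 0, 0.98]]
    - [-1, [0, 0, 0], [0, 0, 0.98]]
    - [-1, [0, 0, 0], [0, 0, 0.98]]
    - [-1, [0, 0, 0], [0, 0, 0.98]]
    - [-1, [0, 0, 0], [0, 0, 0.98]]
    - [-1, [0, 0, 0], [0, 0, 0.98]]
    - [-1, [0, 0, 0], [0, 0, 0.98]]
    - [-1, [0, 0, 0], [0, 0, 0.98]]
    - [-1, [0, 0, 0], [0, 0, 0.98]]

```text
clock: 22.5
ee_pos: [0.4885, -0.089, 0.3336]
ee_rot: [3.14, -0.001, -2.514]
wrist_force: [1.2, 0.3, -0.4]
opening: 0.999
grip_force: 0.0
```

Emit:
move_arm:
  commands:
    - [-1, [0, 0, 0], [0, 0, 0.98]]
    - [-1, [0, 0, 0], [0, 0, 0.98]]
    - [-1, [0, 0, 0], [0, 0, 0]]

```text
clock: 22.75
ee_pos: [0.4885, -0.0891, 0.3336]
ee_rot: [3.141, -0.001, -2.716]
wrist_force: [0.6, -0.4, 0.2]
opening: 1.001
grip_force: 0.0
```

```bash
python3 plan.py .4475 -.3215 .15 -2.72
```

```text
turn units [ 0.01 -0.01  0.04] | then shift units (new axes) [ 3.31 -4.88  4.59] | before-turn axes [ 3.33 -4.87  4.59] pos [ 0.4885 -0.0891  0.3336] rpy [ 3.141e+00 -1.000e-03 -2.716e+00] op 1.001 F [ 0.6 -0.4  0.2] t 22.8
```

Emit:
move_arm:
  commands:
    - [-1, [0.47, -0.7, 0.5], [0, 0, 0]]
    - [-1, [0.47, -0.7, 0.7], [0, 0, 0]]
    - [-1, [0.47, -0.7, 0.7], [0, 0, 0]]
    - [-1, [0.47, -0.7, 0.7], [0, 0, 0]]
    - [-1, [0.47, -0.7, 0.7], [0, 0, 0]]
    - [-1, [0.47, -0.7, 0.7], [0, 0, 0]]
    - [-1, [0.49, -0.67, 0.6], [0, 0, 0]]
    - [-1, [0, 0, 0], [0, 0, 0]]

```text
clock: 23.42
ee_pos: [0.446, -0.3159, 0.151]
ee_rot: [3.133, -0.008, -2.718]
wrist_force: [0.1, 0.8, -1.3]
opening: 1.001
grip_force: 0.0
```

```bash
python3 m4.py 5 .35 .57 | grep -vE 'mat|coaster'; python3 plan.py .4475 -.3215 .05 -2.72
python3 - <<'E'
from h import *; snap('wrist','wrist5')
E
```

```text
mug c [ 518. -125.] sz [99. 56.] ang 5.2 z 23 27 px [328, 195, 21, 39, 499]
mug c [ 423. -334.] sz [ 9. 32.] ang 27.9 z 63 84 px [414, 244, 12, 8, 57]
top rim circle (array([ 434.48924912, -326.20345607]), np.float64(17.165129536286567), 17) n 25
ear dir deg 69.36060094887334 499
mouse c [ 602. -120.] sz [ 40. 114.] ang 89.9 z 24 33 px [327, 161, 15, 44, 545]
mouse c [ 615. -318.] sz [56. 82.] ang 77.6 z 34 39 px [395, 162, 24, 32, 569]
mug c [ 462. -322.] sz [94. 60.] ang 0.9 z 59 81 px [146, 218, 31, 33, 718]
scene rim circle (array([ 448.96848482, -321.8697883 ]), np.float64(28.563100078993703), 101) n 166
ear dir deg 24.172098900812752 74
mouse c [ 610. -124.] sz [126.  48.] ang 0.1 z 24 46 px [240, 237, 30, 37, 381]
mouse c [ 601. -316.] sz [53. 76.] ang 78.3 z 35 38 px [169, 266, 23, 29, 362]
turn units [ 0.03 -0.03  0.04] | then shift units (new axes) [ 0.11 -0.15  2.64] | before-turn axes [ 0.1  -0.15  2.64] pos [ 0.4491 -0.3143  0.1554] rpy [ 3.139e+00 -3.000e-03 -2.715e+00] op 0.999 F [ 0.5 -0.1  0.3] t 23.5
```

View pics/wrist5.png

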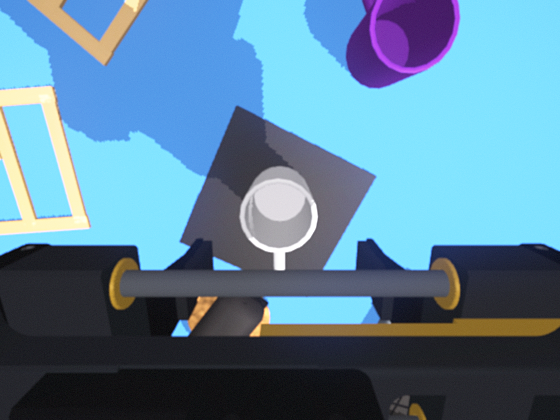

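The wrist view shows the white mug's rim at (279,215), midway between the fingers, with its ear square to the closing line. I'll go down on it.

Emit:
move_arm:
  commands:
    - [-1, [0.1, -0.15, 0.5], [0, 0, 0]]
    - [-1, [0, 0, 0.6], [0, 0, 0]]
    - [-1, [0, 0, 0.6], [0, 0, 0]]
    - [-1, [0, 0, 0.5], [0, 0, 0]]
    - [-1, [0, 0, 0.4], [0, 0, 0]]
    - [-1, [0, 0, 0], [0, 0, 0]]
    - [1, [0, 0, 0], [0, 0, 0]]
    - [1, [0, 0, 0], [0, 0, 0]]
    - [1, [0, 0, 0], [0, 0, 0]]
    - [1, [0, 0, 0], [0, 0, 0]]

```text
clock: 24.4
ee_pos: [0.4498, -0.3213, 0.0547]
ee_rot: [-3.139, 0.002, -2.715]
wrist_force: [-0.0, -0.1, 0.1]
opening: 0.784
grip_force: 0.0
```

Emit:
move_arm:
  commands:
    - [1, [0, 0, 0], [0, 0, 0]]
    - [1, [0, 0, 0], [0, 0, 0]]
    - [1, [0, 0, -0.3], [0, 0, 0]]
    - [1, [0, 0, -0.5], [0, 0, 0]]
    - [1, [0, 0, -0.5], [0, 0, 0]]
    - [1, [0, 0, 0], [0, 0, 0]]

```text
clock: 24.9
ee_pos: [0.4509, -0.3225, 0.1087]
ee_rot: [-3.136, 0.005, -2.715]
wrist_force: [0.8, 0.5, -1.0]
opening: 0.694
grip_force: 30.0
```

```bash
python3 plan.py .375 -.18 .105 -2.72
```

```text
turn units [-0.06  0.05  0.05] | then shift units (new axes) [0.27 4.03 0.09] | before-turn axes [0.25 4.03 0.07] pos [ 0.4509 -0.3225  0.1087] rpy [-3.136  0.005 -2.715] op 0.694 F [ 0.8  0.5 -1. ] t 24.9
```

Emit:
move_arm:
  commands:
    - [1, [0.05, 0.5, 0], [0, 0, 0]]
    - [1, [0.05, 0.7, 0], [0, 0, 0]]
    - [1, [0.05, 0.7, 0], [0, 0, 0]]
    - [1, [0.05, 0.7, 0], [0, 0, 0]]
    - [1, [0.05, 0.7, 0], [0, 0, 0]]
    - [1, [0, 0.7, 0], [0, 0, 0]]
    - [1, [0, 0, 0.3], [0, 0, 0]]
    - [1, [0, 0, 0.5], [0, 0, 0]]
    - [1, [0, 0, 0.4], [0, 0, 0]]
    - [1, [0, 0, 0], [0, 0, 0]]

```text
clock: 25.73
ee_pos: [0.3707, -0.1792, 0.0543]
ee_rot: [3.138, -0.006, -2.717]
wrist_force: [0.5, -0.3, -2.0]
opening: 0.691
grip_force: 30.0
```

```bash
python3 plan.py .375 -.18 .053 -2.72
```

```text
turn units [ 0.04 -0.06  0.03] | then shift units (new axes) [-0.09 -0.06  0.03] | before-turn axes [-0.09 -0.06  0.03] pos [ 0.3707 -0.1792  0.0543] rpy [ 3.138 -0.006 -2.717] op 0.691 F [ 0.5 -0.3 -2. ] t 25.7
```

Emit:
move_arm:
  commands:
    - [1, [0, 0, 0.03], [0, 0, 0]]
    - [-1, [0, 0, 0], [0, 0, 0]]
    - [-1, [0, 0, 0], [0, 0, 0]]
    - [-1, [0, 0, 0], [0, 0, 0]]
    - [-1, [0, 0, 0], [0, 0, 0]]
    - [-1, [0, 0, -0.4], [0, 0, 0]]
    - [-1, [0, 0, -0.7], [0, 0, 0]]
    - [-1, [0, 0, -0.8], [0, 0, 0]]
    - [-1, [0, 0, -0.8], [0, 0, 0]]
    - [-1, [0, 0, 0], [0, 0, 0]]

```text
clock: 26.57
ee_pos: [0.3776, -0.1805, 0.1703]
ee_rot: [-3.133, 0.012, -2.714]
wrist_force: [0.0, 0.4, -0.5]
opening: 1.001
grip_force: 0.0
```

```bash
python3 m4.py 6 .3 .6; python3 plan.py .61 -.317 .12 3.14-.218
```

```text
mug c [ 533. -127.] sz [132.  53.] ang 1.1 z 23 27 px [327, 184, 21, 50, 552]
mug c [ 420. -159.] sz [24.  9.] ang 26.5 z 61 68 px [348, 246, 8, 9, 44]
turn units [-0.02  0.09  6.17] | then shift units (new axes) [-6.46 -2.07  1.19] | before-turn axes [-3.9  -5.53  1.25] pos [ 0.376  -0.18    0.1675] rpy [-3.137  0.008 -2.715] op 1.002 F [ 0.9 -0.  -1.2] t 26.6Traceback (most recent call last):
  File "m4.py", line 17, in <module>
    m=wh&(z>.072); print(n,'rim circle',circ(W[m][:,:2]),'n',m.sum())
                                        ~~~~^^^^^^^^^^^^
  File "m4.py", line 8, in circ
    r=np.sqrt(q[2]+q[:2]@q[:2]); e=abs(np.hypot(*(P-q[:2]).T)-r); P=P[e<=max(np.percentile(e,85),.0015)]
                                                                             ~~~~~~~~~~~~~^^^^^^
    return _quantile_unchecked(
        a, q, axis, out, overwrite_input, method, keepdims, weights)
    return _ureduce(a,
                    func=_quantile_ureduce_func,
    ...<5 lines>...
                    overwrite_input=overwrite_input,
                    method=method)
    r = func(a, **kwargs)
    result = _quantile(arr,
                       quantiles=q,
    ...<2 lines>...
                       out=out,
                       weights=wgt)
    slices_having_nans = np.isnan(arr[-1, ...])
                                  ~~~^^^^^^^^^
IndexError: index -1 is out of bounds for axis 0 with size 0
```

Emit:
move_arm:
  commands:
    - [-1, [0, 0, 0], [0, 0, 0.88]]
    - [-1, [0, 0, 0], [0, 0, 0.88]]
    - [-1, [0, 0, 0], [0, 0, 0.88]]
    - [-1, [0, 0, 0], [0, 0, 0.88]]
    - [-1, [0, 0, 0], [0, 0, 0.88]]
    - [-1, [0, 0, 0], [0, 0, 0.88]]
    - [-1, [0, 0, 0], [0, 0, 0.88]]
    - [-1, [-0.7, -0.22, 0], [0, 0, 0]]
    - [-1, [-0.7, -0.22, 0], [0, 0, 0]]
    - [-1, [-0.7, -0.22, 0], [0, 0, 0]]

```text
clock: 27.45
ee_pos: [0.4501, -0.2241, 0.1633]
ee_rot: [3.141, -0.001, 2.923]
wrist_force: [0.6, -0.2, 0.5]
opening: 1.002
grip_force: 0.0
```

```bash
sed -i 's/    return q\[:2\]/    return q[:2]/; s/def circ(P):/def circ(P):\n    if len(P)<6: return np.zeros(2),0,0/' m4.py; python3 m4.py 7 .3 .6; python3 plan.py .61 -.317 .12 3.14-.218
```

```text
mug c [ 575. -142.] sz [50. 12.] ang 3.9 z 23 26 px [340, 184, 6, 19, 74]
mug c [ 377. -183.] sz [58. 72.] ang 85.1 z 71 81 px [351, 252, 23, 30, 238]
top rim circle (array([ 371.54828011, -181.21839577]), np.float64(28.76040211569791), 84) n 114
ear dir deg 11.299012201138604 86
mouse c [ 607. -119.] sz [ 39. 108.] ang 89.2 z 24 36 px [327, 160, 15, 42, 505]
mouse c [ 609. -316.] sz [56. 96.] ang 76.8 z 34 39 px [394, 162, 25, 37, 694]
mat c [ 532. -322.] sz [156.  18.] ang 88.5 z 1 6 px [379, 205, 57, 8, 269]
mat c [ 391. -317.] sz [157.  21.] ang 84.5 z 1 6 px [378, 254, 58, 10, 263]
coaster (array([ 608.68109623, -315.63820858]), np.float64(48.30386719459064), 21) minencl ((608.4864501953125, -315.7445983886719), 48.89970016479492)
mug c [ 388. -184.] sz [93. 57.] ang 4.0 z 56 78 px [187, 187, 29, 30, 556]
scene rim circle (array([ 373.7331615 , -181.53036881]), np.float64(29.139232828017597), 64) n 97
ear dir deg 14.498573986126972 61
mouse c [ 609. -124.] sz [126.  46.] ang 0.1 z 24 45 px [240, 237, 30, 37, 371]
mouse c [ 597. -310.] sz [43. 60.] ang 74.4 z 35 38 px [172, 266, 19, 18, 243]
mat c [ 416. -321.] sz [153.  72.] ang 85.0 z 2 4 px [130, 224, 56, 27, 767]
coaster (array([ 611.73907022, -315.95970864]), np.float64(44.2074614554538), 8) minencl ((618.0733642578125, -289.2379150390625), 34.11217498779297)
turn units [-0.01  0.01 -0.01] | then shift units (new axes) [-4.33 -1.38  1.07] | before-turn axes [-4.33 -1.38  1.07] pos [ 0.4528 -0.2252  0.1628] rpy [-3.141e+00  1.000e-03  2.921e+00] op 1.0 F [0.5 0.6 0.5] t 27.6
```

Emit:
move_arm:
  commands:
    - [-1, [-0.6, -0.19, 0], [0, 0, 0]]
    - [-1, [-0.75, -0.24, 0], [0, 0, 0]]
    - [-1, [-0.75, -0.24, 0], [0, 0, 0]]
    - [-1, [-0.75, -0.24, 0], [0, 0, 0]]
    - [-1, [-0.75, -0.24, 0], [0, 0, 0]]
    - [-1, [-0.7, -0.23, 0], [0, 0, 0]]
    - [-1, [0, 0, 0.6], [0, 0, 0]]
    - [-1, [0, 0, 0.5], [0, 0, 0]]
    - [-1, [0, 0, 0], [0, 0, 0]]

```text
clock: 28.3
ee_pos: [0.6021, -0.3135, 0.1135]
ee_rot: [3.139, -0.012, 2.92]
wrist_force: [-1.9, -0.0, -1.0]
opening: 1.002
grip_force: 0.0
```

```bash
python3 plan.py .61 -.3165 .026 3.14-.22
```

```text
turn units [ 0.02 -0.11  0.  ] | then shift units (new axes) [-0.21 -0.03  2.19] | before-turn axes [-0.23 -0.03  2.18] pos [ 0.6021 -0.3135  0.1135] rpy [ 3.139 -0.012  2.92 ] op 1.002 F [-1.9 -0.  -1. ] t 28.3
```

Emit:
move_arm:
  commands:
    - [-1, [-0.1, -0.02, 0.5], [0, 0, 0]]
    - [-1, [0, 0, 0.6], [0, 0, 0]]
    - [-1, [0, 0, 0.6], [0, 0, 0]]
    - [-1, [0, 0, 0.48], [0, 0, 0]]
    - [-1, [0, 0, 0], [0, 0, 0]]
    - [1, [0, 0, 0], [0, 0, 0]]
    - [1, [0, 0, 0], [0, 0, 0]]
    - [1, [0, 0, 0], [0, 0, 0]]
    - [1, [0, 0, 0], [0, 0, 0]]
    - [1, [0, 0, 0], [0, 0, 0]]

```text
clock: 29.13
ee_pos: [0.61, -0.3169, 0.0342]
ee_rot: [-3.141, 0.002, 2.922]
wrist_force: [-0.1, 0.8, -0.6]
opening: 0.706
grip_force: 0.0
```

Emit:
move_arm:
  commands:
    - [1, [0, 0, 0], [0, 0, 0]]
    - [1, [0, 0, 0], [0, 0, 0]]
    - [1, [0, 0, -0.3], [0, 0, 0]]
    - [1, [0, 0, -0.6], [0, 0, 0]]
    - [1, [0, 0, -0.6], [0, 0, 0]]
    - [1, [0, 0, 0], [0, 0, 0]]

```text
clock: 29.63
ee_pos: [0.6124, -0.3181, 0.0991]
ee_rot: [-3.139, 0.01, 2.924]
wrist_force: [1.2, -1.2, -0.3]
opening: 0.634
grip_force: 30.0
```

```bash
python3 plan.py .462 -.319 .05 3.14
```

```text
turn units [-0.03  0.09 -2.07] | then shift units (new axes) [ 3.76 -0.03  1.23] | before-turn axes [ 3.68 -0.83  1.19] pos [ 0.6124 -0.3181  0.0991] rpy [-3.139  0.01   2.924] op 0.634 F [ 1.2 -1.2 -0.3] t 29.6
```

Emit:
move_arm:
  commands:
    - [1, [0.4, -0.08, 0], [0, 0, 0]]
    - [1, [0.6, -0.13, 0], [0, 0, 0]]
    - [1, [0.7, -0.16, 0], [0, 0, 0]]
    - [1, [0.7, -0.16, 0], [0, 0, 0]]
    - [1, [0.7, -0.16, 0], [0, 0, 0]]
    - [1, [0.58, -0.14, 0], [0, 0, 0]]
    - [1, [0, 0, 0.4], [0, 0, 0]]
    - [1, [0, 0, 0.5], [0, 0, 0]]
    - [1, [0, 0, 0.4], [0, 0, 0]]
    - [1, [0, 0, 0], [0, 0, 0]]

```text
clock: 30.47
ee_pos: [0.4559, -0.3161, 0.0379]
ee_rot: [3.14, -0.006, 2.921]
wrist_force: [0.1, 0.8, -1.5]
opening: 0.628
grip_force: 30.0
```

```bash
python3 plan.py .462 -.319 .034 3.14-.22
```

```text
turn units [ 0.01 -0.06  0.01] | then shift units (new axes) [-0.17 -0.04  0.1 ] | before-turn axes [-0.17 -0.04  0.1 ] pos [ 0.4559 -0.3161  0.0379] rpy [ 3.14  -0.006  2.921] op 0.628 F [ 0.1  0.8 -1.5] t 30.5
```

Emit:
move_arm:
  commands:
    - [1, [-0.05, 0, 0.09], [0, 0, 0]]
    - [1, [0, 0, 0], [0, 0, 0]]
    - [-1, [0, 0, 0], [0, 0, 0]]
    - [-1, [0, 0, 0], [0, 0, 0]]
    - [-1, [0, 0, 0], [0, 0, 0]]
    - [-1, [0, 0, 0], [0, 0, 0]]
    - [-1, [0, 0, -0.5], [0, 0, 0]]
    - [-1, [0, 0, -0.8], [0, 0, 0]]
    - [-1, [0, 0, -0.9], [0, 0, 0]]
    - [-1, [0, 0, -0.9], [0, 0, 0]]

```text
clock: 31.3
ee_pos: [0.4599, -0.3173, 0.1625]
ee_rot: [-3.142, -0.001, 2.922]
wrist_force: [1.6, -1.1, 0.7]
opening: 0.995
grip_force: 0.0
```

```bash
python3 m4.py 8 .3 .45; python3 plan.py .3727 -.1815 .15 -2.72
```

```text
top rim circle (array([0., 0.]), 0, 0) n 0
ear dir deg -20.67561085397866 38
mouse c [ 602. -121.] sz [ 43. 115.] ang 89.8 z 24 34 px [327, 161, 16, 44, 553]
mouse c [ 425. -318.] sz [40. 27.] ang 78.2 z 32 37 px [402, 243, 15, 11, 122]
mat c [ 408. -350.] sz [96. 49.] ang 86.4 z 2 6 px [401, 245, 36, 19, 481]
coaster (array([ 609.92708279, -316.09778402]), np.float64(47.548670594175036), 13) minencl ((612.8486328125, -316.3380432128906), 48.63226318359375)
mug c [ 387. -183.] sz [95. 59.] ang 0.0 z 57 79 px [187, 187, 29, 29, 578]
scene rim circle (array([ 373.17298064, -182.45749214]), np.float64(28.951438326580742), 70) n 107
ear dir deg 23.38817720725444 46
mouse c [ 466. -318.] sz [56. 96.] ang 77.9 z 32 37 px [153, 230, 23, 31, 574]
mouse c [ 608. -124.] sz [130.  48.] ang 0.2 z 24 44 px [240, 237, 30, 38, 382]
mat c [ 415. -267.] sz [47. 54.] ang 88.3 z 2 4 px [167, 224, 19, 16, 149]
mat c [ 410. -368.] sz [60. 63.] ang 75.2 z 2 4 px [131, 234, 23, 18, 280]
coaster (array([ 610.99260673, -315.95323047]), np.float64(45.28039415676699), 20) minencl ((611.4474487304688, -315.6116027832031), 46.36524963378906)
turn units [-0.08  0.12 -6.11] | then shift units (new axes) [0.68 4.08 0.46] | before-turn axes [2.98 2.87 0.41] pos [ 0.4641 -0.3193  0.1684] rpy [-3.138  0.014  2.924] op 0.992 F [ 0.5 -0.   0.2] t 31.4
```

View pics/scene8.png

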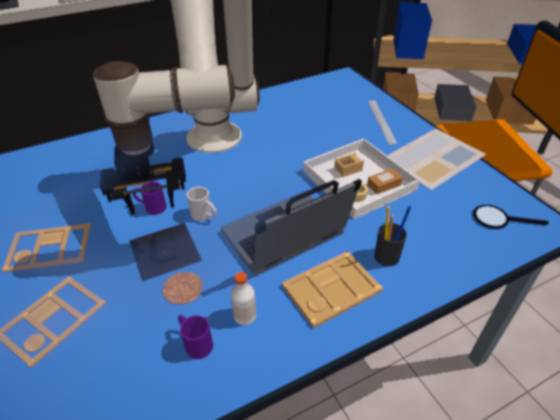

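The mouse is on the mat at about (160,240), the coaster is free at (182,288), and the mug stands at (200,203). Next I fetch the mug.

Emit:
move_arm:
  commands:
    - [-1, [0, 0, 0], [0, 0, -0.87]]
    - [-1, [0, 0, 0], [0, 0, -0.87]]
    - [-1, [0, 0, 0], [0, 0, -0.87]]
    - [-1, [0, 0, 0], [0, 0, -0.87]]
    - [-1, [0, 0, 0], [0, 0, -0.87]]
    - [-1, [0, 0, 0], [0, 0, -0.87]]
    - [-1, [0, 0, 0], [0, 0, -0.87]]
    - [-1, [0.1, 0.6, 0], [0, 0, 0]]
    - [-1, [0.12, 0.7, 0], [0, 0, 0]]
    - [-1, [0.12, 0.7, 0], [0, 0, 0]]

```text
clock: 32.23
ee_pos: [0.4147, -0.2493, 0.1606]
ee_rot: [3.141, -0.0, -2.724]
wrist_force: [0.5, 1.1, 0.3]
opening: 1.001
grip_force: 0.0
```

Emit:
move_arm:
  commands:
    - [-1, [0.12, 0.7, 0], [0, 0, 0]]
    - [-1, [0.12, 0.7, 0], [0, 0, 0]]
    - [-1, [0.1, 0.65, 0], [0, 0, 0]]
    - [-1, [0, 0, 0], [0, 0, 0]]
    - [-1, [0, 0, 0], [0, 0, 0]]

```text
clock: 32.65
ee_pos: [0.3693, -0.1798, 0.1615]
ee_rot: [-3.141, 0.001, -2.721]
wrist_force: [0.5, -0.8, -0.2]
opening: 0.997
grip_force: 0.0
```

```bash
python3 plan.py .373 -.182 .052 -2.72; python3 m4.py 9 .3 .45 | grep -E 'rim|mouse'
```

```text
turn units [-0.01  0.01 -0.01] | then shift units (new axes) [-0.06 -0.09  2.74] | before-turn axes [-0.06 -0.09  2.74] pos [ 0.3693 -0.1798  0.1615] rpy [-3.141e+00  1.000e-03 -2.721e+00] op 0.997 F [ 0.5 -0.8 -0.2] t 32.6
top rim circle (array([0., 0.]), 0, 0) n 1
mouse c [ 654. -119.] sz [ 8. 39.] ang 6.6 z 35 47 px [327, 161, 15, 6, 50]
mouse c [ 594. -119.] sz [38. 99.] ang 90.0 z 24 28 px [327, 168, 15, 37, 453]
mouse c [ 464. -318.] sz [56. 95.] ang 76.9 z 32 38 px [396, 216, 25, 37, 599]
scene rim circle (array([ 373.69185997, -182.75687239]), np.float64(28.587896577588758), 75) n 114
mouse c [ 466. -319.] sz [56. 97.] ang 77.7 z 32 37 px [153, 230, 23, 31, 558]
mouse c [ 609. -124.] sz [126.  47.] ang 0.4 z 24 45 px [240, 237, 30, 37, 368]
```

Emit:
move_arm:
  commands:
    - [-1, [-0.06, -0.09, 0.5], [0, 0, 0]]
    - [-1, [0, 0, 0.6], [0, 0, 0]]
    - [-1, [0, 0, 0.6], [0, 0, 0]]
    - [-1, [0, 0, 0.6], [0, 0, 0]]
    - [-1, [0, 0, 0.4], [0, 0, 0]]
    - [-1, [0, 0, 0], [0, 0, 0]]
    - [1, [0, 0, 0], [0, 0, 0]]
    - [1, [0, 0, 0], [0, 0, 0]]
    - [1, [0, 0, 0], [0, 0, 0]]
    - [1, [0, 0, 0], [0, 0, 0]]

```text
clock: 33.58
ee_pos: [0.3743, -0.183, 0.0541]
ee_rot: [-3.14, 0.002, -2.723]
wrist_force: [-0.5, -0.2, 0.6]
opening: 0.78
grip_force: 0.0
```

Emit:
move_arm:
  commands:
    - [1, [0, 0, 0], [0, 0, 0]]
    - [1, [0, 0, 0], [0, 0, 0]]
    - [1, [0, 0, -0.3], [0, 0, 0]]
    - [1, [0, 0, -0.6], [0, 0, 0]]
    - [1, [0, 0, -0.7], [0, 0, 0]]
    - [1, [0, 0, -0.4], [0, 0, 0]]
    - [1, [0, 0, 0], [0, 0, 0]]

```text
clock: 34.17
ee_pos: [0.3757, -0.1832, 0.1363]
ee_rot: [-3.137, 0.007, -2.722]
wrist_force: [0.3, 0.5, -1.8]
opening: 0.692
grip_force: 30.0
```

```bash
python3 plan.py .6095 -.316 .13 -2.72
```

```text
turn units [-0.04  0.07 -0.02] | then shift units (new axes) [-3.97 -5.42  0.16] | before-turn axes [-3.99 -5.41  0.21] pos [ 0.3757 -0.1832  0.1363] rpy [-3.137  0.007 -2.722] op 0.692 F [ 0.3  0.5 -1.8] t 34.2
```

Emit:
move_arm:
  commands:
    - [1, [-0.25, -0.35, 0], [0, 0, 0]]
    - [1, [-0.45, -0.6, 0], [0, 0, 0]]
    - [1, [-0.45, -0.62, 0], [0, 0, 0]]
    - [1, [-0.45, -0.62, 0], [0, 0, 0]]
    - [1, [-0.45, -0.62, 0], [0, 0, 0]]
    - [1, [-0.45, -0.62, 0], [0, 0, 0]]
    - [1, [-0.45, -0.62, 0], [0, 0, 0]]
    - [1, [-0.45, -0.62, 0], [0, 0, 0]]
    - [1, [-0.35, -0.5, 0], [0, 0, 0]]
    - [1, [-0.22, -0.24, 0], [0, 0, 0]]

```text
clock: 35.0
ee_pos: [0.6077, -0.3173, 0.13]
ee_rot: [3.14, -0.002, -2.724]
wrist_force: [-0.4, 0.4, -1.7]
opening: 0.688
grip_force: 30.0
```

Emit:
move_arm:
  commands:
    - [1, [0, 0, 0], [0, 0, 0]]
    - [1, [0, 0, 0.4], [0, 0, 0]]
    - [1, [0, 0, 0.4], [0, 0, 0]]
    - [1, [0, 0, 0.3], [0, 0, 0]]
    - [1, [0, 0, 0], [0, 0, 0]]
    - [1, [0, 0, 0], [0, 0, 0]]

```text
clock: 35.5
ee_pos: [0.6053, -0.3156, 0.0877]
ee_rot: [3.14, -0.003, -2.723]
wrist_force: [0.1, -0.5, -1.2]
opening: 0.691
grip_force: 30.0
```

```bash
python3 plan.py .6095 -.316 .059 -2.72; python3 m4.py 10 .5 .72 | grep -E 'rim|mouse|ear'
```

```text
turn units [ 0.02 -0.02 -0.03] | then shift units (new axes) [-0.09 -0.05  0.72] | before-turn axes [-0.09 -0.05  0.72] pos [ 0.6053 -0.3156  0.0877] rpy [ 3.140e+00 -3.000e-03 -2.723e+00] op 0.691 F [ 0.1 -0.5 -1.2] t 35.5
top rim circle (array([0., 0.]), 0, 0) n 0
ear dir deg -16.784599753314968 329
mouse c [ 603. -120.] sz [ 40. 116.] ang 89.9 z 24 36 px [327, 160, 15, 45, 526]
mouse c [ 462. -318.] sz [ 58. 100.] ang 78.1 z 32 38 px [396, 216, 25, 38, 732]
scene rim circle (array([ 619.01098595, -296.3337105 ]), np.float64(38.81569390904464), 141) n 272
ear dir deg 104.92712832782958 246
mouse c [ 609. -124.] sz [127.  47.] ang 0.1 z 24 44 px [240, 237, 30, 37, 375]
```

Emit:
move_arm:
  commands:
    - [1, [-0.05, 0, 0.3], [0, 0, 0]]
    - [1, [0, 0, 0.25], [0, 0, 0]]
    - [1, [0, 0, 0.15], [0, 0, 0]]
    - [1, [0, 0, 0.05], [0, 0, 0]]
    - [1, [0, 0, 0], [0, 0, 0]]
    - [1, [0, 0, 0], [0, 0, 0]]

```text
clock: 36.1
ee_pos: [0.6084, -0.3153, 0.0589]
ee_rot: [-3.141, 0.0, -2.723]
wrist_force: [1.0, -0.1, -0.8]
opening: 0.689
grip_force: 30.0
```

Emit:
move_arm:
  commands:
    - [-1, [0, 0, 0], [0, 0, 0]]
    - [-1, [0, 0, 0], [0, 0, 0]]
    - [-1, [0, 0, 0], [0, 0, 0]]
    - [-1, [0, 0, 0], [0, 0, 0]]
    - [-1, [0, 0, -0.4], [0, 0, 0]]
    - [-1, [0, 0, -0.7], [0, 0, 0]]
    - [-1, [0, 0, -0.8], [0, 0, 0]]
    - [-1, [0, 0, -0.8], [0, 0, 0]]
    - [-1, [0, 0, -0.8], [0, 0, 0]]
    - [-1, [0.4, 0, 0], [0, 0, 0]]

```text
clock: 36.93
ee_pos: [0.5987, -0.3229, 0.2078]
ee_rot: [-3.129, 0.011, -2.72]
wrist_force: [0.8, -1.2, 1.2]
opening: 1.0
grip_force: 0.0
```

Emit:
move_arm:
  commands:
    - [-1, [0.8, 0, 0], [0, 0, 0]]
    - [-1, [0.9, 0, 0], [0, 0, 0]]
    - [-1, [0.9, 0, 0], [0, 0, 0]]
    - [-1, [0.9, 0, 0], [0, 0, 0]]
    - [-1, [0.9, 0, 0], [0, 0, 0]]
    - [-1, [0.9, 0, 0], [0, 0, 0]]
    - [-1, [0.4, 0, 0], [0, 0, 0]]
    - [-1, [0, 0, 0], [0, 0, 0]]

```text
clock: 37.6
ee_pos: [0.3824, -0.4153, 0.1997]
ee_rot: [-3.141, 0.0, -2.727]
wrist_force: [-0.2, 0.6, -0.0]
opening: 1.0
grip_force: 0.0
```

```bash
python3 m4.py 11 .5 .72; python3 m3.py scene11b; python3 plan.py .3 -.5 .2 -2.72
```

```text
mug c [ 615. -306.] sz [89. 61.] ang 51.6 z 63 85 px [396, 158, 29, 35, 473]
mug c [ 569. -127.] sz [137.  52.] ang 0.4 z 23 27 px [328, 170, 20, 51, 399]
top rim circle (array([ 605.9516087 , -315.95022071]), np.float64(28.90767600298566), 101) n 168
ear dir deg 106.2319377390429 461
mouse c [ 602. -121.] sz [114.  42.] ang 0.0 z 24 36 px [327, 161, 16, 44, 556]
mouse c [ 462. -317.] sz [56. 99.] ang 78.4 z 32 38 px [395, 216, 24, 38, 653]
mat c [ 464. -305.] sz [129. 156.] ang 88.8 z 2 6 px [378, 205, 48, 58, 1650]
coaster (array([ 608.35628878, -315.46245394]), np.float64(48.20666906897792), 19) minencl ((608.5536499023438, -315.4460144042969), 48.83155059814453)
mug c [ 611. -138.] sz [45. 10.] ang 6.8 z 23 25 px [242, 252, 10, 12, 48]
mug c [ 622. -317.] sz [61. 94.] ang 89.9 z 59 83 px [164, 257, 35, 37, 880]
scene rim circle (array([ 608.61171318, -316.99718662]), np.float64(28.931945080745155), 155) n 242
ear dir deg 65.50735900136034 141
mouse c [ 465. -318.] sz [55. 98.] ang 78.2 z 33 37 px [153, 230, 23, 30, 437]
mouse c [ 608. -124.] sz [130.  48.] ang 0.0 z 24 43 px [240, 237, 30, 37, 389]
mat c [ 401. -264.] sz [45. 43.] ang 11.1 z 2 5 px [167, 225, 18, 12, 106]
mat c [ 403. -367.] sz [59. 47.] ang 72.0 z 2 4 px [131, 234, 23, 13, 195]
coaster (array([ 612.52514278, -315.66324366]), np.float64(43.53187835208167), 9) minencl ((613.0509033203125, -315.50738525390625), 44.21087646484375)
3304 lid angle 100.54894801726665 resid 0.0007934878759805969
turn units [-0.01  0.01 -0.03] | then shift units (new axes) [ 2.84 -1.07 -0.01] | before-turn axes [ 2.84 -1.08 -0.02] pos [ 0.3861 -0.4145  0.1994] rpy [-3.140e+00  1.000e-03 -2.723e+00] op 0.999 F [-0.1 -0.7  0. ] t 37.8
```

View pics/top11.png

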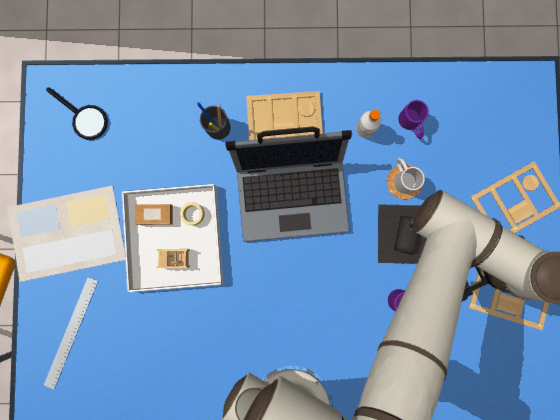

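All is in place: the mug is on the coaster at (408,178), the mouse on the mat at (405,235), the three things in the tray, the screen at 100.5°, and the arm is clear. I'm handing in.

```bash
python3 -c "
from cell import *
print(close_job())"
```

```text
the job is handed in; nothing more can be done
None
```

I handed the job in at about 38 s on the robot's clock. The final pictures show the kit box, tape and gearbox in the tray (there was no stapler), the screen at about 100.5°, the mug upright within about 3 mm of the coaster's middle, and the mouse on the mat within about 5 mm of its middle. The hand-in returned no verdict.

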